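# After the meal: sort the chopstick rests, sweep up the crackers

## Robot

A 7-joint arm with a two-finger parallel gripper is mounted at the origin on the work surface. World frame = base frame: x ahead of the robot, y to its left, z up, the work surface at z = 0. Lengths are in m, angles in rad, forces in N, time in s.
With the tool pointing down it reaches from about 0.4 to 0.925 m from the base axis. Payload 4.1 kg.
Tool frame: the origin (TCP) lies at the very end of the fingers, on their centre line; the grasp point (between the pads) lies 19 mm behind it; x points along the fingers, y is the direction in which the jaws open and shut, and the axes are right-handed (so a half turn about x gives the same grasp; the last joint's range is limited). The gripper opens to 85 mm and grips with 20 to 120 N. Pads are 22 mm wide; open, the fingers measure 114 mm over their backs; the gripper's body (76 mm by 85 mm) begins 54 mm behind the grasp point. The pads swing forward as they close: fully open they stand 13 mm farther back than shut.
Start: joints at [-1.269, 0.398, 0.045, 1.537, -0.019, 1.207, -0.051], TCP at [0.254, 0.599, 0.231] pointing down, gripper open.
Joint ranges: [-2.82, 2.82], [-0.49, 2.23], [-1.37, 1.46], [0, 2.46], [-1.36, 4.5], [0.23, 2], [-2.94, 2.94]. Speed limits (rad/s): [2.57, 2.57, 3.14, 3.14, 3.14, 3.14, 3.14].

## Interface

Orientations are given as a unit quaternion [w, x, y, z].
In Python, from cell import bot, vision gives the robot as it stands. The module is installed in compiled form; this text tells all that it offers.
- The arm moves only by the tool move_arm, never from a script. Its argument "motion" is text: rows parted by semicolons, each of 5 numbers parted by spaces: the shift along the world's x, y, z in units of 40 mm (1.0 is 40 mm), then the turn about the world's z in units of 5 degrees (1.0 is 5 degrees), then the finger opening in mm, from 0 to 85.4. In form: tx ty tz turn jaw; .... A call has 1 to 5 rows; each row is the pose to reach, as a shift and turn from the pose commanded when the call began; what a row does not reach only later rows make up. A row lasts 1/10 s, in which the tool goes at most 50 mm and 8.59 degrees, less where a joint would pass 70% of its speed; a pose out of reach is approached as far as the arm can. A call with a gripper value outside its range is refused whole. The fingers move at their own pace and stop on an object; the grip force is fixed at half the most. Time passes only in rows, so rows that repeat a pose let the fingers close. It gives the time, the measured TCP pose, the force and the opening at its end, in the units of the state.
- bot.get_obs(): the state, without advancing time (a new reading comes with each control period).
- vision.snapshot(name): name is "side" or "top" or "wrist"; returns a dict with "color" (384x512x3 uint8, blue, green, red), "depth" (384x512 float32, m along the optical axis (not along the pixel's ray), 0 where there is no reading), "fx", "fy", "cx", "cy" (pixels), "view" (4x4, takes a point from world to camera coordinates). Camera axes: x right, y up, looking along -z (the intrinsics and any distortion apply to the point x, -y, -z); pixel columns grow to the right and rows downward; lengths in m; the calibration is good to about 2 mm. A picture is of the moment at which its call begins.
- bot.hand_in(): hands the job in, once; it reports no verdict.
The state is a dict: "time": time; "qpos": joint angles; "dq": joint speeds; "effort": joint torques, N m; "tool_pos": TCP position; "ee_rot": TCP orientation; "contact_force": force on the tool from outside, world axes, zero at the start; "torque": the same for the moment, N m; "width": finger opening in m.
Only numpy, scipy, OpenCV 4.12 (cv2) and the standard library are available. Lean on these libraries where they do the work, as an engineer would, in place of code of your own. Each camera call takes 0.05 s, during which the arm holds its last target.

## Task

Tidy up after the meal: lay every chopstick rest lengthwise and flat inside the tray row that matches its length (short, medium or long; side by side, not stacked), and with the wooden sweep push all the dropped rice crackers right inside the crumb pan, well past its mouth, never touching a cracker with the fingers. Finish with the sweep standing upright and lengthwise on its slate again, and leave the tea glass, rice bowl and pickle dish where they are. The order is up to you.

Things in the scene. Friction and masses are not known exactly. Their poses are not given: they have to be found in the camera images.
- rest_short_a: short chopstick rest, a cream ceramic bar with dark green ends and a brown middle band, 60 long (its x) x 26 wide (its y) x 20 high (its z); origin at its centre. May be absent. Belongs in tray_short, in any place across its width.
- rest_short_b: short chopstick rest, a cream ceramic bar with dark green ends and a brown middle band, 60 long (its x) x 26 wide (its y) x 20 high (its z); origin at its centre. May be absent. Belongs in tray_short, in any place across its width.
- rest_medium_a: medium chopstick rest, a cream ceramic bar with dark green ends and a brown middle band, 82 long (its x) x 26 wide (its y) x 20 high (its z); origin at its centre. May be absent. Belongs in tray_medium, in any place across its width.
- rest_medium_b: medium chopstick rest, a cream ceramic bar with dark green ends and a brown middle band, 82 long (its x) x 26 wide (its y) x 20 high (its z); origin at its centre. May be absent. Belongs in tray_medium, in any place across its width.
- rest_long_a: long chopstick rest, a cream ceramic bar with dark green ends and a brown middle band, 104 long (its x) x 26 wide (its y) x 20 high (its z); origin at its centre. May be absent. Belongs in tray_long, in any place across its width.
- rest_long_b: long chopstick rest, a cream ceramic bar with dark green ends and a brown middle band, 104 long (its x) x 26 wide (its y) x 20 high (its z); origin at its centre. May be absent. Belongs in tray_long, in any place across its width.
- tray_short: short row tray of pale wood, fixed on a low brown board (top 10 mm above the table); origin at the centre of its underside. Inside 80 long (its x) x 96 wide (its y), room for two short rests (60 mm) side by side; floor top 6 mm and rim top 12 mm above its origin, walls 6 thick. The three trays differ only in length.
- tray_medium: medium row tray of pale wood, fixed on a low brown board (top 10 mm above the table); origin at the centre of its underside. Inside 102 long (its x) x 96 wide (its y), room for two medium rests (82 mm) side by side; floor top 6 mm and rim top 12 mm above its origin, walls 6 thick. The three trays differ only in length.
- tray_long: long row tray of pale wood, fixed on a low brown board (top 10 mm above the table); origin at the centre of its underside. Inside 124 long (its x) x 96 wide (its y), room for two long rests (104 mm) side by side; floor top 6 mm and rim top 12 mm above its origin, walls 6 thick. The three trays differ only in length.
- pan: dark iron crumb pan fixed to the table, origin at the centre of its underside, z up. 120 deep (its x) x 202 wide (its y), walls 6 thick and 30 high at the back (+x) and both sides; its open mouth is at x = -60, facing -x; inside 190 wide. The bottom sheet is level with the table: no lip to cross. (A look-only handle sticks out behind.)
- cracker_0: hard rice cracker, orange-brown with a dark band, 28 x 24 x 20, origin at its centre, lying on the table in front of the pan's mouth. May be absent.
- cracker_1: hard rice cracker, orange-brown with a dark band, 28 x 24 x 20, origin at its centre, lying on the table in front of the pan's mouth. May be absent.
- cracker_2: hard rice cracker, orange-brown with a dark band, 28 x 24 x 20, origin at its centre, lying on the table in front of the pan's mouth. May be absent.
- cracker_3: hard rice cracker, orange-brown with a dark band, 28 x 24 x 20, origin at its centre, lying on the table in front of the pan's mouth. May be absent.
- cracker_4: hard rice cracker, orange-brown with a dark band, 28 x 24 x 20, origin at its centre, lying on the table in front of the pan's mouth. May be absent.
- cracker_5: hard rice cracker, orange-brown with a dark band, 28 x 24 x 20, origin at its centre, lying on the table in front of the pan's mouth. May be absent.
- sweep: wooden table sweep standing upright on its slate: foot 44 thick (its x) x 150 long (its y) x 30 high, on top a red grip ridge 22 thick (x) x 90 long (y), from 30 to 66 above the bottom; origin at the centre of its underside. Pushes with its long face, along its x.
- slate: flat grey slate fixed to the table, 70 (its x) x 200 (its y) x 4 thick, origin at the centre of its underside: the home of the sweep, which stands lengthwise on it.
- tea_glass: amber tea glass, 72 across, 75 high; origin at the centre of its underside; bystander, leave alone.
- rice_bowl: stoneware rice bowl, 116 across, 62 high; origin at the centre of its underside; bystander, leave alone.
- pickle_dish: small green dish, 100 across, 28 high; origin at the centre of its underside; bystander, leave alone.
Not all that is in view belongs to the job. Of the things like the sweep, leave any that is green; of the rest the larger one is meant.

How it is judged:
By the outcome, as a careful person would: the job done as asked, in the order asked, and still so for the second after the job is handed in, with the robot touching nothing.
Of rest_short_a, rest_short_b, rest_medium_a, rest_medium_b, rest_long_a, rest_long_b only 5 to 6 are there at a start; the rules pass over those that are not, and their reading is None.
Of cracker_0, cracker_1, cracker_2, cracker_3, cracker_4, cracker_5 only 3 to 6 are there at a start; the rules pass over those that are not, and their reading is None.
At some moment in a run one of rest_short_a, rest_short_b, rest_medium_a, rest_medium_b, rest_long_a, rest_long_b may be knocked a few centimetres aside while the robot is not near it.
Once in a run the grip may slacken for a moment while it holds something.
It also fails if it takes over 208 s, if anything falls off the work surface, if the arm or the gripper's body presses on something with over 40 N, if the wrist force passes 120 N, or if a joint passes its speed limit or range.

## Working session

There is one attempt and no reset: what is moved stays moved. The work goes in short steps, Python scripts to look and compute and a tool call to move; the robot and the scene stay as the last step left them, time stands still between calls to the robot, and variables do not carry over. Pictures are saved under pics/ and viewed, and the job is handed in when it is done.

Besides the shell and the picture viewer there is one more tool, called after "Request:" as name(argument=value, ...) on one line, values as JSON. move_arm: Moves the arm, as the interface text tells. Its arguments: {"type":"object","properties":{"motion":{"type":"string"}},"required":["motion"]}

```bash
mkdir -p pics; cat > h.py <<'E'
import numpy as np, cv2
from cell import bot, vision
def snap(n):
    s=vision.snapshot(n); return s
def unproj(s,u,v,z=None):
    V=np.array(s["view"]); R=V[:3,:3]; t=V[:3,3]
    d=np.array([(u-s["cx"])/s["fx"],-(v-s["cy"])/s["fy"],-1.0])
    C=-R.T@t; w=R.T@d
    if z is None:
        k=s["depth"][int(round(v)),int(round(u))]
    else: k=(z-C[2])/w[2]
    return C+k*w
def proj(s,p):
    V=np.array(s["view"]); c=V[:3,:3]@np.array(p)+V[:3,3]
    return s["cx"]+s["fx"]*c[0]/-c[2], s["cy"]-s["fy"]*c[1]/-c[2]
E
python3 - <<'E'
from h import *
for n in("top","side","wrist"):
    s=snap(n); im=s["color"]; cv2.imwrite(f"pics/{n}0.png",cv2.resize(im,(800,600)) if n!="x" else im)
    V=np.array(s["view"]);print(n,s["fx"],s["fy"],s["cx"],s["cy"],(-V[:3,:3].T@V[:3,3]).round(3),[k for k in s])
    np.savez(f"pics/{n}0.npz",**s)
o=bot.get_obs();print(o["time"],o["tool_pos"],o["ee_rot"],o["width"])
E
```

```text
top 419.92282630063363 419.92282630063363 254.075371473652 187.40060463827757 [ 0.249 -0.065  1.486] ['color', 'depth', 'fx', 'fy', 'cx', 'cy', 'view']
side 402.371677846926 402.371677846926 249.71670813096523 193.83177309859428 [-0.295 -0.911  1.324] ['color', 'depth', 'fx', 'fy', 'cx', 'cy', 'view']
wrist 295.77982456135663 295.77982456135663 251.09881905908304 187.7180405399212 [0.176 0.63  0.373] ['color', 'depth', 'fx', 'fy', 'cx', 'cy', 'view']
0.15 [0.25338224 0.59806064 0.23051381] [ 0.69289253  0.14020514  0.69303021 -0.1412501 ] 0.08533143973934719
```

View pics/top0.png

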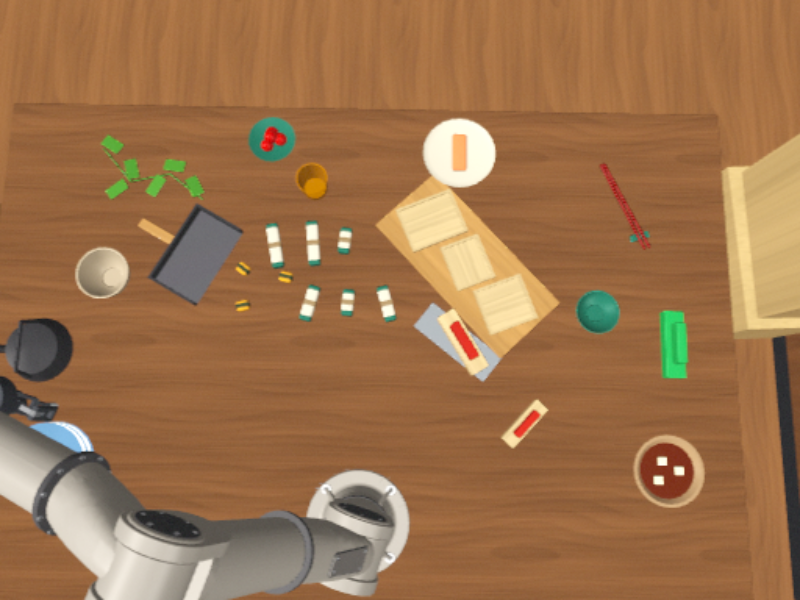

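View pics/side0.png

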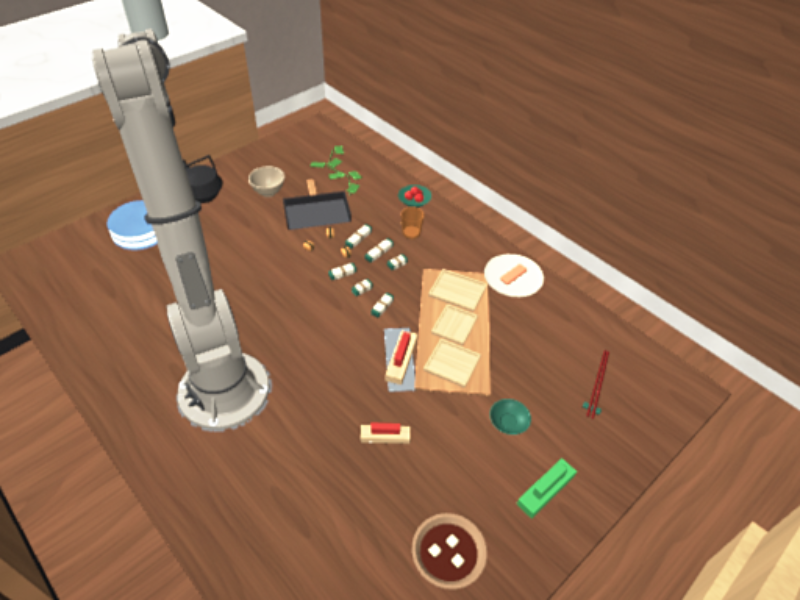

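View pics/wrist0.png

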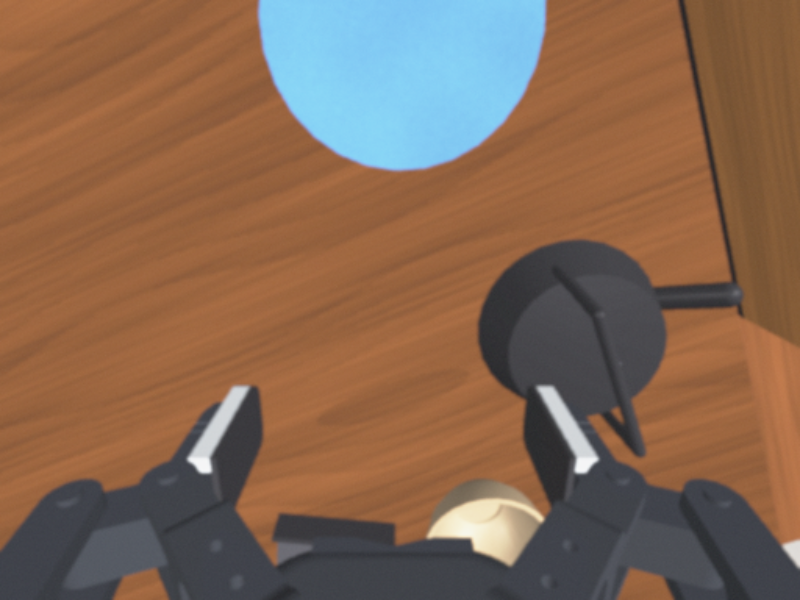

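```bash
python3 - <<'E'
import numpy as np,cv2
im=np.load("pics/top0.npz")["color"]
def crop(n,x0,y0,x1,y1,k):
    c=cv2.resize(im[y0:y1,x0:x1],None,fx=k,fy=k,interpolation=cv2.INTER_CUBIC)
    for x in range(x0,x1,10): cv2.line(c,((x-x0)*k,0),((x-x0)*k,6 if x%50 else 16),(255,255,255),1)
    for y in range(y0,y1,10): cv2.line(c,(0,(y-y0)*k),(6 if y%50 else 16,(y-y0)*k),(255,255,255),1)
    cv2.imwrite(n,c)
crop("pics/c1.png",90,110,270,220,4)
crop("pics/c2.png",235,110,365,300,3)
E
```

```text
(no output)
```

View pics/c1.png

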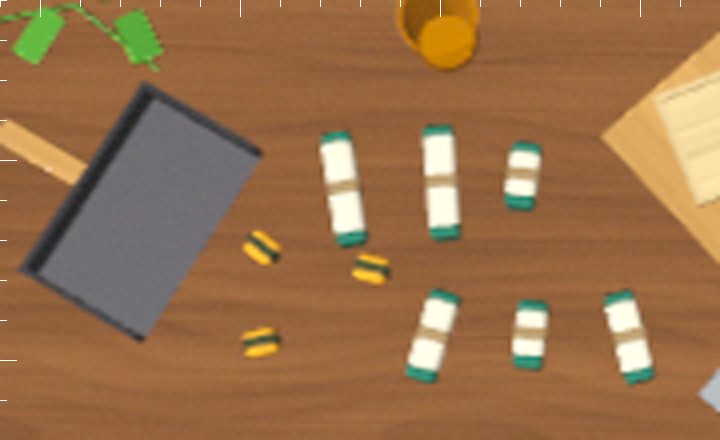

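View pics/c2.png

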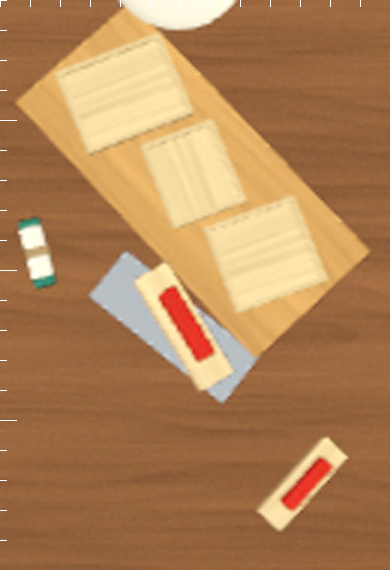

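```bash
cat >> h.py <<'E'
def rect(s,z,x0,x1,y0,y1,mm=1.0):
    # image up=+x, left=+y ; pixel (c,r): x=x1-r*mm, y=y1-c*mm
    W=int((y1-y0)/mm*1000);H=int((x1-x0)/mm*1000)
    V=np.array(s["view"]);r,c=np.mgrid[0:H,0:W]
    P=np.stack([x1-r*mm/1000,y1-c*mm/1000,np.full(r.shape,z)],-1)@V[:3,:3].T+V[:3,3]
    mu=(s["cx"]+s["fx"]*P[...,0]/-P[...,2]).astype(np.float32);mv=(s["cy"]-s["fy"]*P[...,1]/-P[...,2]).astype(np.float32)
    return cv2.remap(s["color"],mu,mv,cv2.INTER_CUBIC)
def rests(s,z=0.02,b=(0.3,0.95,-0.4,0.6),amin=600):
    x0,x1,y0,y1=b
    im=rect(s,z,*b)
    hsv=cv2.cvtColor(im,cv2.COLOR_BGR2HSV)
    cream=((hsv[...,1]<60)&(hsv[...,2]>190)).astype(np.uint8)
    green=((hsv[...,0]>70)&(hsv[...,0]<100)&(hsv[...,1]>90)&(hsv[...,2]>40)).astype(np.uint8)
    m=cv2.morphologyEx(cream|green,cv2.MORPH_CLOSE,np.ones((13,13)))
    out=[]
    for c in cv2.findContours(m,cv2.RETR_EXTERNAL,cv2.CHAIN_APPROX_NONE)[0]:
        a=cv2.contourArea(c)
        if a<amin or a>4500: continue
        (cx,cy),(w,h),ang=cv2.minAreaRect(c)
        if w<h: w,h,ang=h,w,ang+90
        # pixel dir (cos,sin) in (col,row) -> world (-sin, -cos)
        t=np.deg2rad(ang);yaw=np.rad2deg(np.arctan2(-np.cos(t),-np.sin(t)))%180
        out.append((x1-cy/1000,y1-cx/1000,yaw,w,h,a))
    return out
E
python3 - <<'E'
from h import *
s=dict(np.load("pics/top0.npz"))
for r in rests(s): print(np.round(r,3))
b=(0.2,0.9,-0.5,0.55)
im=rect(s,0.02,0.15,0.85,-0.35,0.55)
cv2.imwrite("pics/r1.png",cv2.resize(im,(800,622))[:600])
# trays
im=rect(s,0.02,0.4,0.78,-0.32,0.1,0.7);cv2.imwrite("pics/r2.png",im);print(im.shape)
im=rect(s,0.03,0.2,0.6,-0.32,0.1,0.7);cv2.imwrite("pics/r3.png",im)
im=rect(s,0.0,0.4,0.8,0.2,0.55,0.7);cv2.imwrite("pics/r4.png",im)
E
```

```text
[ 3.5800e-01 -2.5500e-01  5.2907e+01  9.3676e+01  7.2645e+01  1.9840e+03]
[ 4.08000e-01 -1.95000e-01  5.16490e+01  1.44607e+02  6.73910e+01
  4.24450e+03]
[4.78000e-01 3.40000e-02 1.75426e+02 5.91310e+01 2.66350e+01 1.33950e+03]
[4.76000e-01 1.20000e-01 1.65256e+02 8.08270e+01 2.70270e+01 1.87850e+03]
[ 4.7600e-01 -5.4000e-02  1.5751e+01  8.0722e+01  2.7097e+01  1.8545e+03]
[5.47000e-01 5.68000e-01 2.57410e+01 1.12081e+02 6.40350e+01 3.54300e+03]
[6.21000e-01 4.40000e-02 1.72875e+02 6.00330e+01 2.70400e+01 1.36550e+03]
[6.07000e-01 2.04000e-01 1.13100e+01 1.04726e+02 2.70640e+01 2.44050e+03]
[6.1400e-01 1.1700e-01 5.5280e+00 1.0387e+02 2.6682e+01 2.4555e+03]
(542, 600, 3)
```

View pics/r2.png

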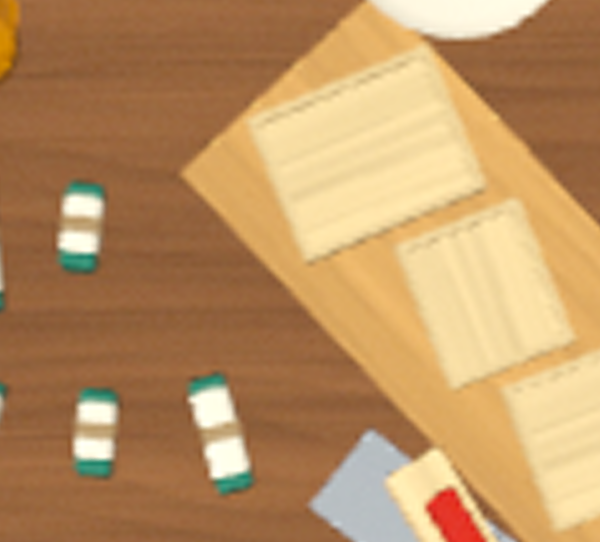

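View pics/r3.png

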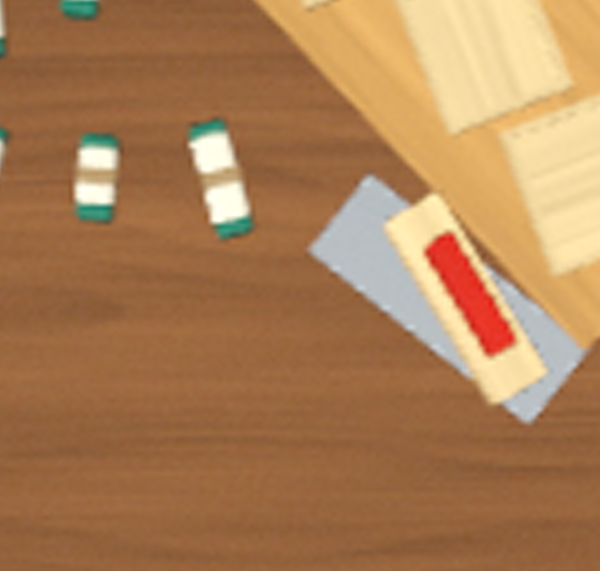

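View pics/r4.png

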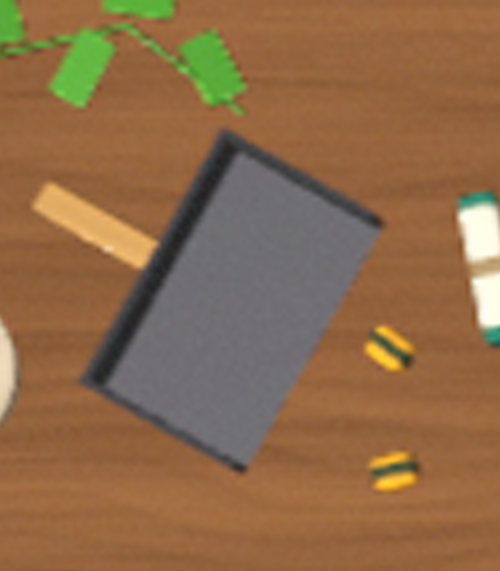

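```bash
python3 - <<'E'
from h import *
s=dict(np.load("pics/top0.npz"))
def fit(poly,x1,y1,mm):
    c=np.array(poly,np.float32);m=c.mean(0);
    return m
# trays: threshold on rect at rim height
b=(0.35,0.8,-0.4,0.1)
im=rect(s,0.022,*b,mm=0.5)
hsv=cv2.cvtColor(im,cv2.COLOR_BGR2HSV)
for p in [(0.68,-0.07),(0.70,-0.0)]: print(p,hsv[int((.8-p[0])*2000),int((.1-p[1])*2000)])
m=((hsv[...,1]<112)&(hsv[...,2]>190)&(hsv[...,0]>15)&(hsv[...,0]<30)).astype(np.uint8)
m=cv2.morphologyEx(m,cv2.MORPH_CLOSE,np.ones((9,9)));m=cv2.morphologyEx(m,cv2.MORPH_OPEN,np.ones((9,9)))
cv2.imwrite("pics/m.png",np.hstack([im[::2,::2],cv2.cvtColor(m[::2,::2]*255,cv2.COLOR_GRAY2BGR)]))
for c in cv2.findContours(m,cv2.RETR_EXTERNAL,cv2.CHAIN_APPROX_NONE)[0]:
    if cv2.contourArea(c)<8000: continue
    (cx,cy),(w,h),a=cv2.minAreaRect(c);bx=cv2.boxPoints(((cx,cy),(w,h),a))
    W=np.array([(.8-y/2000,.1-x/2000) for x,y in bx])
    e=W[1]-W[0];f=W[2]-W[1]
    print(np.round([.8-cy/2000,.1-cx/2000],4),np.linalg.norm(e)*1000,np.rad2deg(np.arctan2(e[1],e[0]))%180,np.linalg.norm(f)*1000,np.rad2deg(np.arctan2(f[1],f[0]))%180)
E
```

```text
(0.68, -0.07) [ 17 140 232]
(0.7, -0.0) [ 13 151 154]
[ 0.3979 -0.2215] 52.59464 121.2184 140.25249 31.218414
[ 0.4786 -0.3232] 117.54312 110.97351 109.302795 20.97351
[ 0.5744 -0.2386] 95.35453 111.801384 109.74592 21.801407
[ 0.6723 -0.1562] 138.99329 112.65717 110.36662 22.657196
[ 0.7762 -0.2207] 151.49998 90.0 47.500015 0.0
```

View pics/m.png

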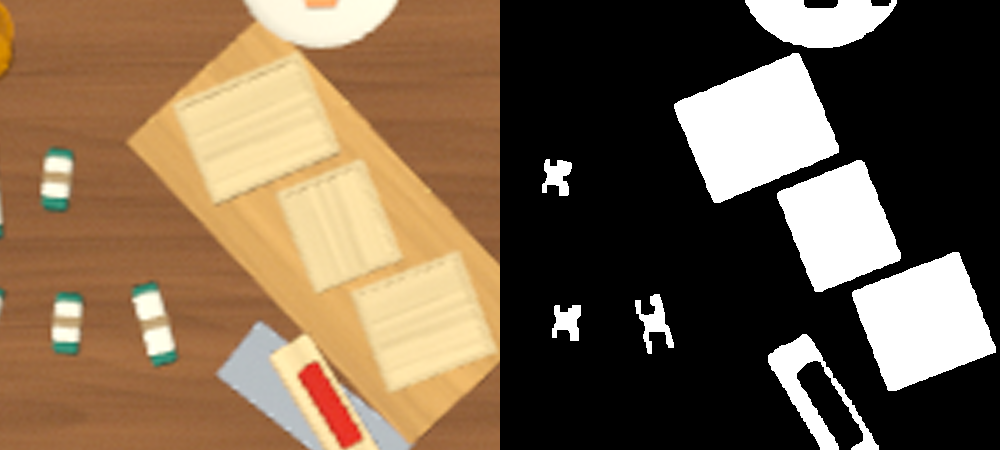

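```bash
cat > g.py <<'E'
import sys
from h import *
def go(x,y,z,yaw=None):
    o=bot.get_obs();p=o["tool_pos"];w,a,b,c=o["ee_rot"]
    jy=np.rad2deg(np.arctan2(1-2*(a*a+c*c),2*(a*b-w*c)))
    t=0 if yaw is None else ((yaw-jy+90)%180-90)/5
    print("t%.1f"%o["time"],"tcp",np.round(p,4),"jaw %.1f"%jy,"w %.4f"%o["width"],"F",np.round(o["contact_force"],1))
    print("shift %.2f %.2f %.2f turn %.2f (or %.1f)"%((x-p[0])/.04,(y-p[1])/.04,(z-p[2])/.04,t,t-36*np.sign(t)),"q7 %.2f"%o["qpos"][6])
if __name__=="__main__": go(*[float(v) for v in sys.argv[1:]])
E
python3 g.py .607 .204 .10 101.3
```

```text
t0.1 tcp [0.2534 0.5981 0.2305] jaw 67.0 w 0.0853 F [-0.5  0.6 -0.2]
shift 8.84 -9.85 -3.26 turn 6.85 (or -29.1) q7 -0.05
```

Request:
move_arm(motion="1.2 -1 0 1.7 85; 2.2 -2 0 3.4 85; 3 -2.9 0 5 75; 3.9 -3.7 0 6.9 70; 4.7 -4.6 0 6.9 70")

```text
time: 0.65
tool_pos: [0.4319, 0.4246, 0.2311]
ee_rot: [0.703, -0.072, 0.703, 0.072]
contact_force: [1.5, 0.7, 1.1]
width: 0.0699
```

```bash
python3 g.py .607 .204 .10 101.3; python3 - <<'E'
from h import *
s=snap("top")
for r in rests(s,b=(.3,.75,-.1,.5)): print(np.round(r,3))
E
```

```text
t0.7 tcp [0.4319 0.4246 0.2311] jaw 101.7 w 0.0699 F [1.5 0.7 1.1]
shift 4.38 -5.52 -3.28 turn -0.09 (or 35.9) q7 0.94
[4.78000e-01 3.40000e-02 1.75426e+02 5.94100e+01 2.66350e+01 1.33450e+03]
[4.76000e-01 1.20000e-01 1.65256e+02 8.08270e+01 2.70270e+01 1.88250e+03]
[ 4.7700e-01 -5.4000e-02  1.5751e+01  8.0747e+01  2.7319e+01  1.8535e+03]
[6.21000e-01 4.40000e-02 1.73418e+02 6.05220e+01 2.70510e+01 1.36950e+03]
[6.07000e-01 2.04000e-01 1.14820e+01 1.04706e+02 2.72250e+01 2.44800e+03]
[6.14000e-01 1.17000e-01 5.57200e+00 1.03873e+02 2.68480e+01 2.44750e+03]
```

Request:
move_arm(motion="0.9 -0.8 -0.5 0 70; 1.7 -1.7 -1 0 70; 2.6 -2.6 -1.6 0 65; 3.4 -3.6 -2.2 0 62; 4.2 -4.5 -2.8 0 60")

```text
time: 1.2
tool_pos: [0.5874, 0.2588, 0.1277]
ee_rot: [0.704, -0.071, 0.704, 0.071]
contact_force: [1.0, 0.6, -0.0]
width: 0.06
```

```bash
python3 g.py .607 .204 .10 101.4
```

```text
t1.2 tcp [0.5874 0.2588 0.1277] jaw 101.5 w 0.0600 F [ 1.   0.6 -0. ]
shift 0.49 -1.37 -0.69 turn -0.03 (or 36.0) q7 1.34
```

Request:
move_arm(motion="0 0 0 0 60; 0 0 0 0 60")

```text
time: 1.4
tool_pos: [0.5866, 0.2585, 0.1274]
ee_rot: [0.703, -0.07, 0.704, 0.07]
contact_force: [-1.1, 0.5, 0.8]
width: 0.0598
```

```bash
python3 g.py .607 .204 .10 101.4
```

```text
t1.4 tcp [0.5866 0.2585 0.1274] jaw 101.3 w 0.0598 F [-1.1  0.5  0.8]
shift 0.51 -1.36 -0.68 turn 0.01 (or -36.0) q7 1.34
```

Request:
move_arm(motion="0.25 -0.7 -0.3 0 60; 0.51 -1.36 -0.7 0 60; 0.51 -1.36 -1.5 0 60; 0.51 -1.36 -1.9 0 60; 0.51 -1.36 -1.9 0 60")

```text
time: 1.9
tool_pos: [0.6039, 0.2079, 0.0503]
ee_rot: [0.701, -0.072, 0.705, 0.072]
contact_force: [-0.7, -0.1, 0.1]
width: 0.0602
```

```bash
python3 g.py .607 .204 .005 101.4; python3 - <<'E'
from h import *
s=snap("wrist");cv2.imwrite("pics/w1.png",s["color"])
E
```

```text
t1.9 tcp [0.6039 0.2079 0.0503] jaw 101.7 w 0.0602 F [-0.7 -0.1  0.1]
shift 0.08 -0.10 -1.13 turn -0.07 (or 35.9) q7 1.44
```

View pics/w1.png

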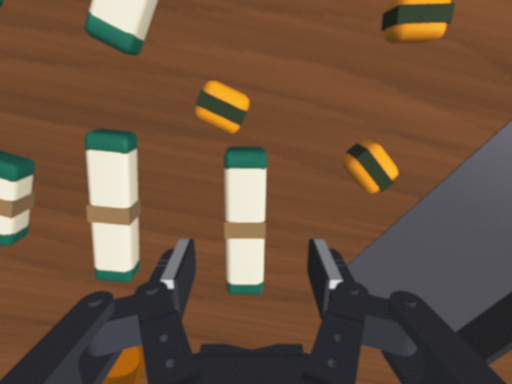

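Request:
move_arm(motion="0.08 -0.1 -0.6 0 60; 0.08 -0.1 -1.1 0 60; 0.08 -0.1 -1.12 0 60; 0.08 -0.1 -1.12 0 20; 0.08 -0.1 -1.12 0 20")

```text
time: 2.45
tool_pos: [0.6114, 0.203, 0.0097]
ee_rot: [0.705, -0.071, 0.702, 0.072]
contact_force: [0.2, 0.2, 0.4]
width: 0.0316
```

Request:
move_arm(motion="0 0 0 0 20; 0 0 0 0 20; 0 0 0 0 20")

```text
time: 2.75
tool_pos: [0.6116, 0.2028, 0.01]
ee_rot: [0.705, -0.071, 0.702, 0.072]
contact_force: [-1.0, 0.2, 6.9]
width: 0.0243
```

```bash
python3 g.py .607 .204 .005 101.4
```

```text
t2.8 tcp [0.6116 0.2028 0.01  ] jaw 101.6 w 0.0243 F [-1.   0.2  6.9]
shift -0.12 0.03 -0.13 turn -0.03 (or 36.0) q7 1.45
```

Request:
move_arm(motion="0 0 1 0 20; 0 -0.5 2 -1 20; 0.2 -1.5 2.5 -2.5 20; 0.5 -2.5 2.5 -4.2 20; 0.9 -3.5 2.5 -5.8 20")

```text
time: 3.25
tool_pos: [0.6467, 0.0607, 0.1097]
ee_rot: [0.699, 0.11, 0.698, -0.109]
contact_force: [0.8, -0.8, -1.2]
width: 0.0242
```

```bash
python3 g.py .6927 -.1524 .10 22
```

```text
t3.2 tcp [0.6467 0.0607 0.1097] jaw 72.3 w 0.0242 F [ 0.8 -0.8 -1.2]
shift 1.15 -5.33 -0.24 turn -10.05 (or 25.9) q7 1.23
```

Request:
move_arm(motion="0.3 -1.2 0 -1.7 20; 0.5 -2.4 0 -3.4 20; 0.8 -3.6 0 -5.1 20; 1 -4.8 0 -6.8 20; 1.15 -5.33 0 -8.5 20")

```text
time: 3.75
tool_pos: [0.6913, -0.1593, 0.1087]
ee_rot: [0.611, 0.356, 0.609, -0.359]
contact_force: [0.3, -1.0, -1.0]
width: 0.0245
```

Request:
move_arm(motion="0 0 0 -1.55 20; 0 0 0 -1.55 20; 0 0 0 -1.55 20")

```text
time: 4.05
tool_pos: [0.6922, -0.1502, 0.1076]
ee_rot: [0.588, 0.393, 0.588, -0.392]
contact_force: [0.5, 1.6, -1.3]
width: 0.024
```

```bash
python3 g.py .6927 -.1524 .03 22;python3 - <<'E'
from h import *
s=snap("wrist");cv2.imwrite("pics/w2.png",s["color"])
E
```

```text
t4.0 tcp [ 0.6922 -0.1502  0.1076] jaw 22.5 w 0.0240 F [ 0.5  1.6 -1.3]
shift 0.01 -0.06 -1.94 turn -0.11 (or 35.9) q7 0.79
```

View pics/w2.png

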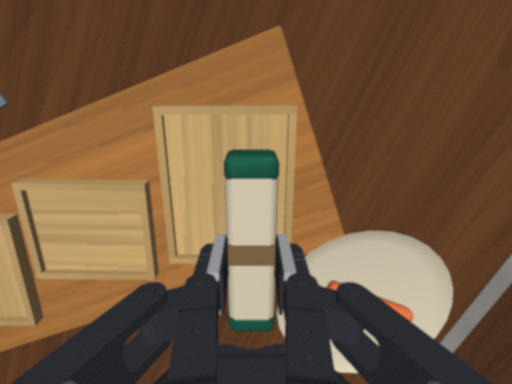

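Request:
move_arm(motion="0 0 -0.8 -0.1 20; 0 0 -1.5 -0.1 20; 0 0 -1.9 -0.1 20; 0 0 -2.02 -0.1 20; 0 0 -2.02 -0.1 20")

```text
time: 4.6
tool_pos: [0.6925, -0.1507, 0.0273]
ee_rot: [0.586, 0.396, 0.586, -0.396]
contact_force: [-0.0, 0.7, -0.5]
width: 0.0243
```

```bash
python3 g.py .6927 -.1524 .027 22
```

```text
t4.6 tcp [ 0.6925 -0.1507  0.0273] jaw 21.9 w 0.0243 F [-0.   0.7 -0.5]
shift 0.01 -0.04 -0.01 turn 0.02 (or -36.0) q7 0.81
```

Request:
move_arm(motion="0 0 -0.03 0 20; 0 0 -0.03 0 40; 0 0 -0.03 0 40; 0 0 0.5 0 44; 0 0 1.5 0 60")

```text
time: 5.1
tool_pos: [0.6898, -0.1506, 0.0845]
ee_rot: [0.583, 0.396, 0.588, -0.397]
contact_force: [1.0, 0.1, 0.5]
width: 0.0574
```

```bash
python3 g.py .614 .117 .09 95.6;python3 - <<'E'
from h import *
s=snap("wrist");cv2.imwrite("pics/w3.png",s["color"])
s=snap("top");cv2.imwrite("pics/t3.png",s["color"])
for r in rests(s,b=(.3,.75,-.1,.5)): print(np.round(r,3))
E
```

```text
t5.1 tcp [ 0.6898 -0.1506  0.0845] jaw 21.8 w 0.0574 F [1.  0.1 0.5]
shift -1.89 6.69 0.14 turn 14.76 (or -21.2) q7 0.79
[ 4.5500e-01 -5.9000e-02  1.4931e+01  3.7103e+01  2.8214e+01  8.4250e+02]
[4.7900e-01 9.8000e-02 7.3686e+01 6.8258e+01 6.0955e+01 2.0515e+03]
[6.22000e-01 4.40000e-02 1.73991e+02 5.93560e+01 2.71660e+01 1.25050e+03]
[6.14000e-01 1.16000e-01 5.38900e+00 1.03766e+02 2.70120e+01 2.46600e+03]
[ 6.80000e-01 -3.40000e-02  1.51271e+02  1.64357e+02  2.32800e+01
  2.35450e+03]
```

View pics/w3.png

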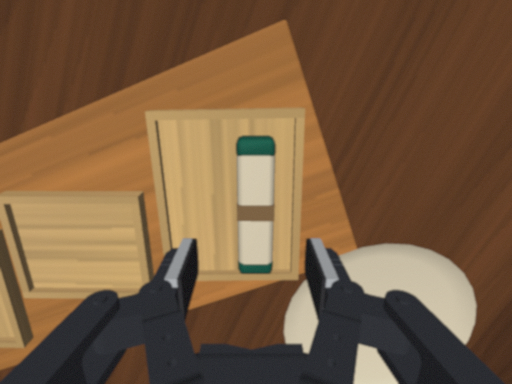

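Request:
move_arm(motion="-0.2 0.8 0.5 1.6 60; -0.5 1.9 0.5 3.2 60; -0.8 3 0.5 4.8 60; -1.1 4.1 0.5 6.4 60; -1.4 5.2 0.5 8 60")

```text
time: 5.7
tool_pos: [0.6358, 0.0581, 0.1074]
ee_rot: [0.687, 0.171, 0.686, -0.17]
contact_force: [0.4, 0.0, 0.2]
width: 0.0595
```

```bash
python3 g.py .614 .1165 .08 95.5
```

```text
t5.7 tcp [0.6358 0.0581 0.1074] jaw 62.1 w 0.0595 F [0.4 0.  0.2]
shift -0.54 1.46 -0.68 turn 6.68 (or -29.3) q7 1.08
```

Request:
move_arm(motion="-0.3 0.6 0 1.7 60; -0.54 1.2 -0.2 3.4 60; -0.54 1.46 -0.5 5.1 60; -0.54 1.46 -0.8 6.68 60; -0.54 1.46 -0.8 6.68 60")

```text
time: 6.2
tool_pos: [0.6132, 0.1151, 0.0735]
ee_rot: [0.705, -0.032, 0.707, 0.032]
contact_force: [-0.4, -0.5, 0.7]
width: 0.06
```

```bash
python3 g.py .614 .1165 .005 95.5;python3 - <<'E'
from h import *
s=snap("wrist");cv2.imwrite("pics/w4.png",s["color"])
s=snap("top");cv2.imwrite("pics/t4.png",cv2.resize(rect(s,.036,.4,.8,-.45,.05,.6),None,fx=.95,fy=.95))
for r in rests(s,z=.036,b=(.5,.75,-.3,.0)): print(np.round(r,3))
E
```

```text
t6.2 tcp [0.6132 0.1151 0.0735] jaw 95.2 w 0.0600 F [-0.4 -0.5  0.7]
shift 0.02 0.04 -1.71 turn 0.05 (or -35.9) q7 1.49
[ 6.90000e-01 -1.50000e-01  1.11656e+02  1.00801e+02  2.80740e+01
  2.43450e+03]
```

View pics/w4.png

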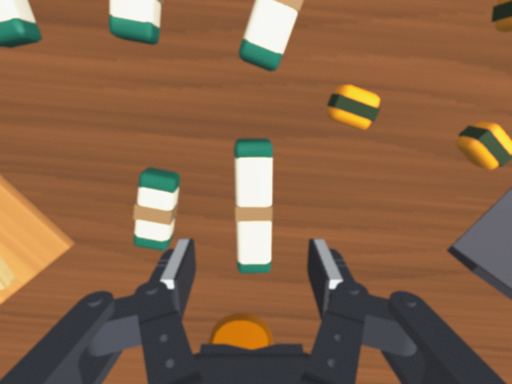

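View pics/t4.png

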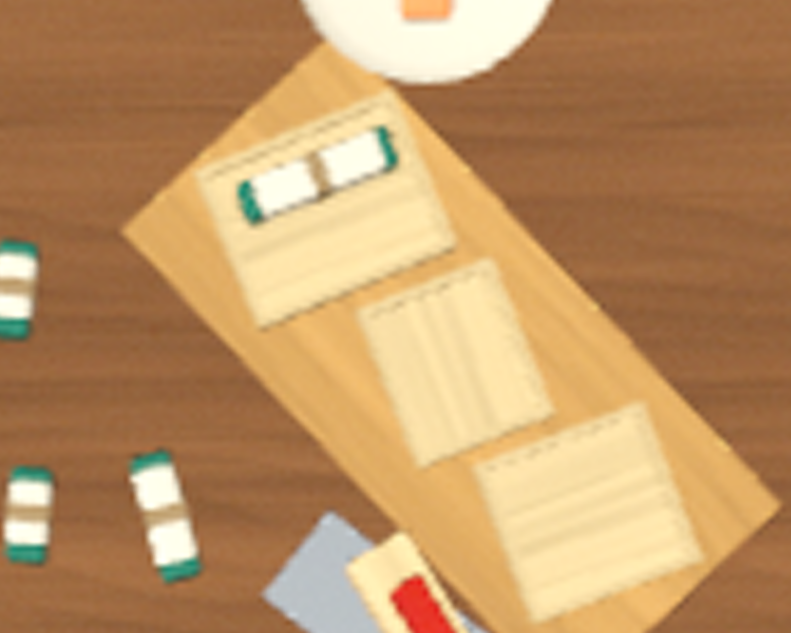

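Request:
move_arm(motion="0.02 0.04 -0.8 0 60; 0.02 0.04 -1.4 0 60; 0.02 0.04 -1.66 0 60; 0.02 0.04 -1.7 0 60; 0.02 0.04 -1.7 0 20")

```text
time: 6.8
tool_pos: [0.6163, 0.1162, 0.0078]
ee_rot: [0.707, -0.032, 0.706, 0.032]
contact_force: [0.4, -0.1, 0.4]
width: 0.0472
```

Request:
move_arm(motion="0 0 0 0 20; 0 0 0 0 20; 0 0 0 0 20; 0 0 0 0 20")

```text
time: 7.2
tool_pos: [0.6168, 0.1166, 0.0088]
ee_rot: [0.707, -0.032, 0.705, 0.032]
contact_force: [0.0, -0.2, 6.8]
width: 0.0242
```

```bash
python3 g.py .6516 -.1643 .10 22
```

```text
t7.2 tcp [0.6168 0.1166 0.0088] jaw 95.2 w 0.0242 F [ 0.  -0.2  6.8]
shift 0.87 -7.02 2.28 turn -14.63 (or 21.4) q7 1.51
```

Request:
move_arm(motion="0 0 1 0 20; 0 -0.8 2 -1.6 20; 0.1 -1.8 2.4 -3.2 20; 0.3 -3 2.4 -4.8 20; 0.5 -4 2.4 -6.5 20")

```text
time: 7.7
tool_pos: [0.6358, -0.0462, 0.1045]
ee_rot: [0.687, 0.169, 0.686, -0.169]
contact_force: [0.1, -0.7, -1.7]
width: 0.0239
```

```bash
python3 g.py .65 -.168 .10 22
```

```text
t7.7 tcp [ 0.6358 -0.0462  0.1045] jaw 62.3 w 0.0239 F [ 0.1 -0.7 -1.7]
shift 0.35 -3.05 -0.11 turn -8.06 (or 27.9) q7 1.26
```

Request:
move_arm(motion="0.1 -0.8 0 -1.7 20; 0.2 -1.6 0 -3.4 20; 0.3 -2.4 0 -5.1 20; 0.35 -3.05 0 -6.8 20; 0.35 -3.05 0 -8.06 20")

```text
time: 8.2
tool_pos: [0.6483, -0.172, 0.1034]
ee_rot: [0.586, 0.396, 0.584, -0.398]
contact_force: [-0.2, -1.3, -1.9]
width: 0.0244
```

```bash
python3 g.py .65 -.168 .0258 22
```

```text
t8.2 tcp [ 0.6483 -0.172   0.1034] jaw 21.7 w 0.0244 F [-0.2 -1.3 -1.9]
shift 0.04 0.10 -1.94 turn 0.06 (or -35.9) q7 0.83
```

Request:
move_arm(motion="0.02 0.02 -0.8 0 20; 0.02 0.02 -1.5 0 20; 0.02 0.02 -1.8 0 20; 0.02 0.02 -1.92 0 20; 0.02 0.02 -1.92 0 20")

```text
time: 8.7
tool_pos: [0.6504, -0.1648, 0.0265]
ee_rot: [0.588, 0.393, 0.587, -0.393]
contact_force: [0.3, -0.0, -1.0]
width: 0.0241
```

```bash
python3 g.py .65 -.168 .0252 22;python3 - <<'E'
from h import *
s=snap("wrist");cv2.imwrite("pics/w5.png",s["color"])
E
```

```text
t8.7 tcp [ 0.6504 -0.1648  0.0265] jaw 22.4 w 0.0241 F [ 0.3 -0.  -1. ]
shift -0.01 -0.08 -0.03 turn -0.08 (or 35.9) q7 0.87
```

View pics/w5.png

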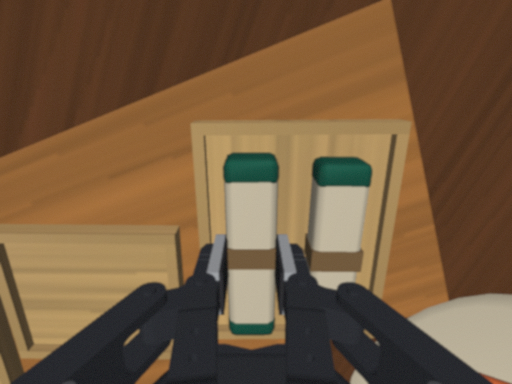

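Request:
move_arm(motion="0 -0.06 -0.03 0 20; 0 -0.06 -0.03 0 34; 0 -0.06 -0.03 0 34; 0 -0.06 0.5 0 36; 0 -0.06 1.5 0 60")

```text
time: 9.25
tool_pos: [0.6478, -0.1661, 0.084]
ee_rot: [0.585, 0.393, 0.59, -0.394]
contact_force: [0.5, 1.1, 0.5]
width: 0.0493
```

```bash
python3 g.py .6215 .044 .09 83.5;python3 - <<'E'
from h import *
s=snap("wrist");cv2.imwrite("pics/w6.png",s["color"])
E
```

```text
t9.2 tcp [ 0.6478 -0.1661  0.084 ] jaw 22.4 w 0.0493 F [0.5 1.1 0.5]
shift -0.66 5.25 0.15 turn 12.22 (or -23.8) q7 0.85
```

View pics/w6.png

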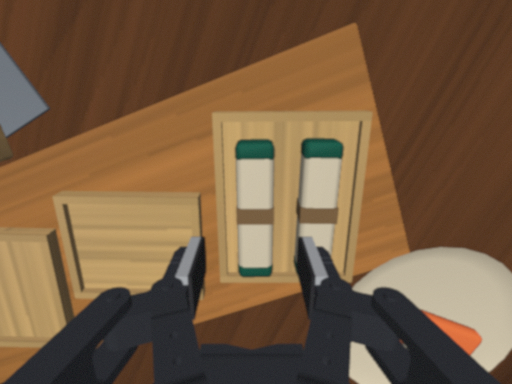

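Request:
move_arm(motion="-0.1 0.9 0.4 1.7 60; -0.2 2 0.4 3.4 60; -0.4 3.1 0.4 5.1 60; -0.5 4.2 0.4 6.8 60; -0.66 5.25 0.2 8.5 60")

```text
time: 9.8
tool_pos: [0.6251, 0.045, 0.096]
ee_rot: [0.692, 0.152, 0.689, -0.151]
contact_force: [1.0, 0.5, 0.1]
width: 0.0601
```

Request:
move_arm(motion="0 0 0 1.7 60; 0 0 -0.5 3.72 60; 0 0 -0.8 3.72 60; 0 0 -0.8 3.72 60")

```text
time: 10.2
tool_pos: [0.6222, 0.0423, 0.0604]
ee_rot: [0.705, 0.041, 0.707, -0.041]
contact_force: [-0.4, -1.2, 0.1]
width: 0.06
```

```bash
python3 g.py .6215 .044 .005 83.5;python3 - <<'E'
from h import *
s=snap("wrist");cv2.imwrite("pics/w7.png",s["color"])
s=snap("top");
for r in rests(s,z=.036,b=(.5,.75,-.3,.0)): print(np.round(r,3))
for r in rests(s,z=.02,b=(.4,.75,-.1,.3)): print(np.round(r,3))
E
```

```text
t10.2 tcp [0.6222 0.0423 0.0604] jaw 83.3 w 0.0600 F [-0.4 -1.2  0.1]
shift -0.02 0.04 -1.39 turn 0.04 (or -36.0) q7 1.44
[ 6.49000e-01 -1.68000e-01  1.13199e+02  1.00581e+02  2.78370e+01
  2.41550e+03]
[ 6.90000e-01 -1.50000e-01  1.11801e+02  1.00833e+02  2.82260e+01
  2.43900e+03]
[4.78e-01 3.10e-02 0.00e+00 5.90e+01 2.30e+01 8.35e+02]
[ 4.7700e-01 -5.4000e-02  1.5751e+01  8.0747e+01  2.7319e+01  1.8585e+03]
```

View pics/w7.png

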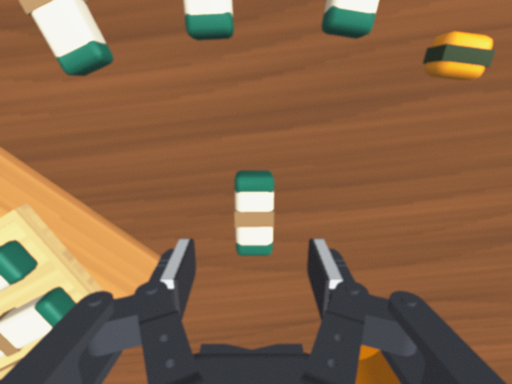

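Request:
move_arm(motion="-0.02 0.04 -0.7 0 60; -0.02 0.04 -1.2 0 60; -0.02 0.04 -1.37 0 60; -0.02 0.04 -1.37 0 20; -0.02 0.04 -1.37 0 20")

```text
time: 10.8
tool_pos: [0.624, 0.0443, 0.0085]
ee_rot: [0.707, 0.041, 0.705, -0.04]
contact_force: [0.2, 0.0, -0.5]
width: 0.032
```

Request:
move_arm(motion="0 0 0 0 20; 0 0 0 0 20; 0 0 0 0 20")

```text
time: 11.1
tool_pos: [0.6244, 0.0444, 0.009]
ee_rot: [0.707, 0.04, 0.705, -0.04]
contact_force: [-1.6, -1.2, 6.4]
width: 0.024
```

```bash
python3 g.py .5948 -.2306 .10 22
```

```text
t11.1 tcp [0.6244 0.0444 0.009 ] jaw 83.5 w 0.0240 F [-1.6 -1.2  6.4]
shift -0.74 -6.88 2.27 turn -12.29 (or 23.7) q7 1.46
```

Request:
move_arm(motion="0 -0.2 1 0 20; 0 -0.9 2 -1.6 20; -0.2 -2 2.3 -3.2 20; -0.4 -3.1 2.3 -4.8 20; -0.5 -4.2 2.3 -6.5 20")

```text
time: 11.6
tool_pos: [0.6026, -0.1249, 0.1005]
ee_rot: [0.666, 0.238, 0.665, -0.238]
contact_force: [0.4, -0.4, -0.6]
width: 0.0243
```

```bash
python3 g.py .597 -.2306 .10 22
```

```text
t11.6 tcp [ 0.6026 -0.1249  0.1005] jaw 50.7 w 0.0243 F [ 0.4 -0.4 -0.6]
shift -0.14 -2.64 -0.01 turn -5.73 (or 30.3) q7 1.22
```

Request:
move_arm(motion="0 -0.8 0 -1.7 20; -0.1 -1.6 0 -3.4 20; -0.14 -2.4 0 -5.1 20; -0.14 -2.64 -0.3 -5.73 20; -0.14 -2.64 -0.6 -5.73 20")

```text
time: 12.1
tool_pos: [0.5969, -0.2309, 0.0748]
ee_rot: [0.587, 0.394, 0.587, -0.395]
contact_force: [-0.3, 0.3, -1.6]
width: 0.0241
```

Request:
move_arm(motion="0 0 -0.3 0 20; 0 0 -0.3 0 20")

```text
time: 12.3
tool_pos: [0.5962, -0.2254, 0.0603]
ee_rot: [0.586, 0.393, 0.59, -0.392]
contact_force: [-0.6, 1.3, -0.9]
width: 0.0243
```

```bash
python3 g.py .597 -.2306 .0258 22;python3 - <<'E'
from h import *
s=snap("wrist");cv2.imwrite("pics/w8.png",s["color"])
E
```

```text
t12.3 tcp [ 0.5962 -0.2254  0.0603] jaw 22.6 w 0.0243 F [-0.6  1.3 -0.9]
shift 0.02 -0.13 -0.86 turn -0.12 (or 35.9) q7 0.98
```

View pics/w8.png

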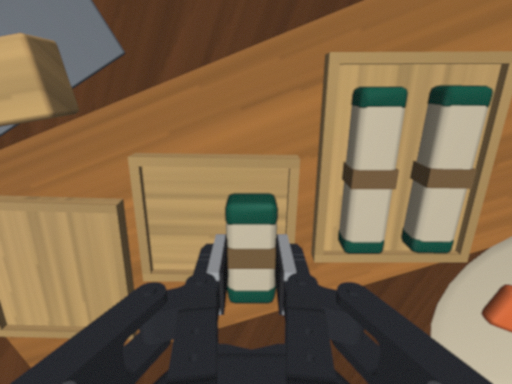

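Request:
move_arm(motion="0 -0.1 -0.5 -0.1 20; 0 -0.1 -0.8 -0.1 20; 0 -0.1 -0.88 -0.1 20; 0 -0.1 -0.88 -0.1 20")

```text
time: 12.75
tool_pos: [0.5972, -0.2322, 0.0277]
ee_rot: [0.585, 0.396, 0.586, -0.396]
contact_force: [-0.8, 0.3, -0.3]
width: 0.0242
```

```bash
python3 g.py .597 -.2306 .0250 22
```

```text
t12.8 tcp [ 0.5972 -0.2322  0.0277] jaw 21.9 w 0.0242 F [-0.8  0.3 -0.3]
shift -0.00 0.04 -0.07 turn 0.02 (or -36.0) q7 1.00
```

Request:
move_arm(motion="0 0.03 -0.05 0 20; 0 0.03 -0.05 0 36; 0 0.03 -0.05 0 36; 0 0.03 0.5 0 40; 0 0.03 1.5 0 60")

```text
time: 13.25
tool_pos: [0.5952, -0.2307, 0.0863]
ee_rot: [0.584, 0.396, 0.588, -0.397]
contact_force: [0.1, -0.4, -0.2]
width: 0.0532
```

```bash
python3 g.py .478 .034 .09 85.4
```

```text
t13.2 tcp [ 0.5952 -0.2307  0.0863] jaw 21.8 w 0.0532 F [ 0.1 -0.4 -0.2]
shift -2.93 6.62 0.09 turn 12.71 (or -23.3) q7 0.96
```

Request:
move_arm(motion="-0.4 1 0.4 1.7 60; -0.8 2 0.4 3.4 60; -1.2 3 0.4 5.1 60; -1.6 4 0.4 6.8 60; -2 5 0.4 8.5 60")

```text
time: 13.75
tool_pos: [0.517, -0.0305, 0.1049]
ee_rot: [0.69, 0.155, 0.689, -0.155]
contact_force: [0.0, -0.2, -0.3]
width: 0.0599
```

```bash
python3 g.py .478 .034 .06 85.4
```

```text
t13.8 tcp [ 0.517  -0.0305  0.1049] jaw 64.7 w 0.0599 F [ 0.  -0.2 -0.3]
shift -0.97 1.61 -1.12 turn 4.15 (or -31.9) q7 1.24
```

Request:
move_arm(motion="-0.5 0.8 0 1.7 60; -0.97 1.61 -0.3 3.4 60; -0.97 1.61 -0.8 4.15 60; -0.97 1.61 -1.1 4.15 60; -0.97 1.61 -1.1 4.15 60")

```text
time: 14.25
tool_pos: [0.4777, 0.0316, 0.0591]
ee_rot: [0.706, 0.031, 0.707, -0.032]
contact_force: [0.2, 0.1, -0.1]
width: 0.0599
```

```bash
python3 g.py .478 .034 .005 85.4;python3 - <<'E'
from h import *
s=snap("wrist");cv2.imwrite("pics/w9.png",s["color"])
s=snap("top");
for r in rests(s,z=.036,b=(.4,.75,-.3,.0)): print(np.round(r,3))
E
```

```text
t14.2 tcp [0.4777 0.0316 0.0591] jaw 84.9 w 0.0599 F [ 0.2  0.1 -0.1]
shift 0.01 0.06 -1.35 turn 0.09 (or -35.9) q7 1.44
[ 4.2700e-01 -1.6500e-01  5.2352e+01  7.2233e+01  7.0039e+01  2.9145e+03]
[ 4.7400e-01 -5.4000e-02  1.5593e+01  7.9654e+01  2.7037e+01  1.8340e+03]
[ 5.95000e-01 -2.30000e-01  1.11448e+02  5.76070e+01  2.70920e+01
  1.28800e+03]
[ 6.49000e-01 -1.67000e-01  1.13051e+02  1.00571e+02  2.80550e+01
  2.41750e+03]
[ 6.90000e-01 -1.50000e-01  1.11631e+02  1.00795e+02  2.83680e+01
  2.46050e+03]
```

View pics/w9.png

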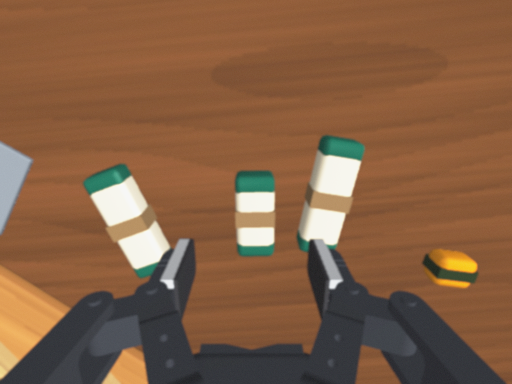

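```bash
python3 - <<'E'
from h import *
s=snap("wrist")
for r in rests(s,b=(.38,.56,-.15,.2)): print(np.round(r,3))
im=rect(s,.02,.38,.56,-.1,.2,.5);cv2.imwrite("pics/rw.png",im)
E
```

```text
[4.77000e-01 3.30000e-02 1.75711e+02 6.13530e+01 2.47550e+01 1.37200e+03]
[4.69000e-01 8.20000e-02 1.65719e+02 8.05580e+01 2.78920e+01 1.81950e+03]
[ 4.7700e-01 -5.0000e-02  1.5945e+01  8.2966e+01  3.2005e+01  2.2550e+03]
```

View pics/rw.png

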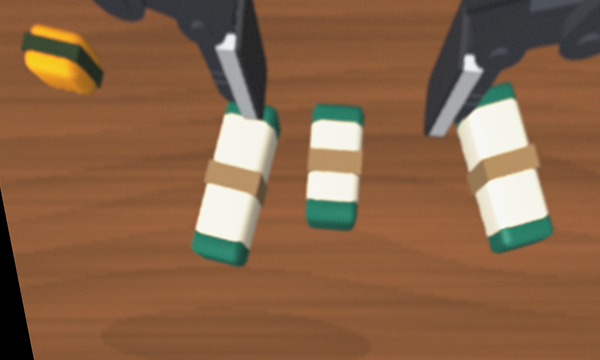

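```bash
python3 g.py .4574 .085 .005 75.7
```

```text
t14.4 tcp [0.4796 0.0315 0.0607] jaw 84.9 w 0.0597 F [ 0.5 -0.6  0.4]
shift -0.56 1.34 -1.39 turn -1.85 (or 34.2) q7 1.44
```

Request:
move_arm(motion="-0.3 0.7 0 -1 36; -0.56 1.34 0 -1.85 36; -0.56 1.34 -0.4 -1.85 36; -0.56 1.34 -0.5 -1.85 36; -0.56 1.34 -0.5 -1.85 36")

```text
time: 14.9
tool_pos: [0.4564, 0.0852, 0.0402]
ee_rot: [0.702, 0.088, 0.702, -0.088]
contact_force: [-0.0, -0.1, -0.7]
width: 0.0359
```

```bash
python3 g.py .4574 .085 .005 75.7;python3 - <<'E'
from h import *
s=snap("wrist");cv2.imwrite("pics/w10.png",s["color"])
for r in rests(s,b=(.38,.56,-.15,.2)): print(np.round(r,3))
E
```

```text
t14.9 tcp [0.4564 0.0852 0.0402] jaw 75.7 w 0.0359 F [-0.  -0.1 -0.7]
shift 0.03 -0.01 -0.88 turn -0.01 (or 36.0) q7 1.18
[4.61000e-01 3.80000e-02 1.56038e+02 3.93950e+01 3.26940e+01 8.87500e+02]
[ 4.6600e-01 -4.9000e-02  1.5945e+01  6.2362e+01  3.9422e+01  2.1720e+03]
[4.71000e-01 9.50000e-02 1.65677e+02 8.39250e+01 4.55800e+01 2.09650e+03]
```

View pics/w10.png

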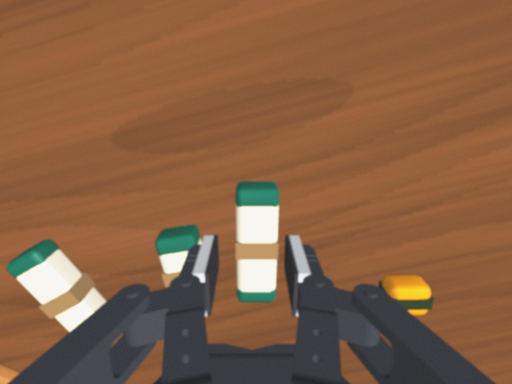

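Request:
move_arm(motion="0.04 0.07 -0.2 0 36; 0.04 0.07 -0.5 0 36; 0.04 0.07 -0.7 0 36; 0.04 0.07 -0.86 0 36; 0.04 0.07 -0.86 0 36")

```text
time: 15.45
tool_pos: [0.4568, 0.0885, 0.0046]
ee_rot: [0.701, 0.087, 0.703, -0.088]
contact_force: [-0.3, 0.0, -0.9]
width: 0.0358
```

Request:
move_arm(motion="0 0 0 0 20; 0 0 0 0 20; 0 0 0 0 20; 0 0 0 0 20")

```text
time: 15.85
tool_pos: [0.4579, 0.089, 0.0059]
ee_rot: [0.702, 0.087, 0.702, -0.087]
contact_force: [-0.2, -0.1, -0.8]
width: 0.0242
```

```bash
python3 g.py .5 -.315 .10 22
```

```text
t15.8 tcp [0.4579 0.089  0.0059] jaw 75.8 w 0.0242 F [-0.2 -0.1 -0.8]
shift 1.05 -10.10 2.35 turn -10.77 (or 25.2) q7 1.20
```

Request:
move_arm(motion="0 0 1 0 20; 0 0 2 0 20; 0.1 -0.8 2.6 -1.5 20; 0.2 -1.8 2.6 -3 20; 0.3 -2.9 2.6 -4.5 20")

```text
time: 16.35
tool_pos: [0.4708, -0.0273, 0.1111]
ee_rot: [0.672, 0.224, 0.67, -0.222]
contact_force: [0.2, -0.5, -1.2]
width: 0.0243
```

```bash
python3 g.py .4958 -.3014 .10 22
```

```text
t16.4 tcp [ 0.4708 -0.0273  0.1111] jaw 53.2 w 0.0243 F [ 0.2 -0.5 -1.2]
shift 0.63 -6.85 -0.28 turn -6.24 (or 29.8) q7 1.03
```

Request:
move_arm(motion="0.1 -1.1 0 -1.3 20; 0.2 -2.2 0 -2.6 20; 0.3 -3.3 0 -3.8 20; 0.4 -4.4 0 -5 20; 0.5 -5.5 0 -6.24 20")

```text
time: 16.85
tool_pos: [0.4897, -0.2486, 0.1099]
ee_rot: [0.586, 0.396, 0.586, -0.396]
contact_force: [0.3, 0.4, -0.5]
width: 0.0247
```

```bash
python3 g.py .4958 -.3014 .10 22
```

```text
t16.9 tcp [ 0.4897 -0.2486  0.1099] jaw 21.9 w 0.0247 F [ 0.3  0.4 -0.5]
shift 0.15 -1.32 -0.25 turn 0.02 (or -36.0) q7 1.04
```

Request:
move_arm(motion="0.1 -0.7 0 0 20; 0.15 -1.32 0 0 20; 0.15 -1.32 -0.6 0 20; 0.15 -1.32 -1.1 0 20; 0.15 -1.32 -1.1 0 20")

```text
time: 17.35
tool_pos: [0.4936, -0.2985, 0.0632]
ee_rot: [0.585, 0.395, 0.589, -0.395]
contact_force: [-0.4, 0.5, 0.1]
width: 0.024
```

```bash
python3 g.py .4958 -.3014 .024 22;python3 - <<'E'
from h import *
s=snap("wrist");cv2.imwrite("pics/w11.png",s["color"])
E
```

```text
t17.4 tcp [ 0.4936 -0.2985  0.0632] jaw 22.1 w 0.0240 F [-0.4  0.5  0.1]
shift 0.05 -0.07 -0.98 turn -0.03 (or 36.0) q7 1.17
```

View pics/w11.png

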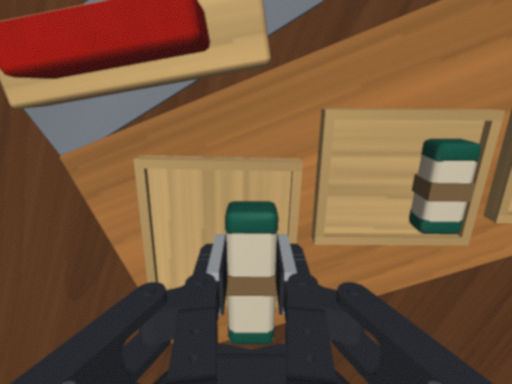

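Request:
move_arm(motion="0.05 -0.05 -0.5 0 20; 0.05 -0.05 -0.8 0 20; 0.05 -0.05 -0.97 0 20; 0.05 -0.05 -0.97 0 20")

```text
time: 17.8
tool_pos: [0.4973, -0.3014, 0.0265]
ee_rot: [0.586, 0.395, 0.587, -0.395]
contact_force: [-0.1, -0.3, 0.4]
width: 0.0242
```

```bash
python3 g.py .4958 -.3014 .024 22
```

```text
t17.8 tcp [ 0.4973 -0.3014  0.0265] jaw 22.2 w 0.0242 F [-0.1 -0.3  0.4]
shift -0.04 -0.00 -0.06 turn -0.03 (or 36.0) q7 1.20
```

Request:
move_arm(motion="-0.02 0 -0.08 0 20; -0.02 0 -0.08 0 36; -0.02 0 -0.08 0 36; -0.02 0 0.5 0 40; -0.02 0 1.7 0 60")

```text
time: 18.3
tool_pos: [0.4946, -0.3001, 0.0929]
ee_rot: [0.584, 0.394, 0.589, -0.395]
contact_force: [0.4, -1.3, -0.3]
width: 0.053
```

```bash
python3 g.py .476 -.054 .09 105.8
```

```text
t18.3 tcp [ 0.4946 -0.3001  0.0929] jaw 22.2 w 0.0530 F [ 0.4 -1.3 -0.3]
shift -0.47 6.15 -0.07 turn 16.73 (or -19.3) q7 1.15
```

Request:
move_arm(motion="0 0.7 0.5 1.7 60; -0.1 1.6 0.5 3.4 60; -0.2 2.6 0.5 5.1 60; -0.3 3.6 0.5 6.8 60; -0.4 4.6 0.5 8.5 60")

```text
time: 18.8
tool_pos: [0.481, -0.1166, 0.1157]
ee_rot: [0.691, 0.153, 0.69, -0.153]
contact_force: [0.5, 0.6, 0.3]
width: 0.0596
```

```bash
python3 g.py .476 -.054 .07 105.8;python3 - <<'E'
from h import *
s=snap("top")
for r in rests(s,b=(.38,.56,-.15,.2)): print(np.round(r,3))
for r in rests(s,z=.036,b=(.4,.75,-.4,-.1)): print(np.round(r,3))
cv2.imwrite("pics/t5.png",cv2.resize(s["color"],(800,600)))
E
```

```text
t18.8 tcp [ 0.481  -0.1166  0.1157] jaw 65.0 w 0.0596 F [0.5 0.6 0.3]
shift -0.12 1.56 -1.14 turn 8.17 (or -27.8) q7 1.42
[4.78000e-01 3.40000e-02 1.74806e+02 5.93010e+01 2.73420e+01 1.35000e+03]
[ 4.73000e-01 -4.00000e-02  1.61783e+02  1.93475e+02  3.56380e+01
  2.78450e+03]
[ 4.3200e-01 -1.7100e-01  0.0000e+00  6.2000e+01  4.0000e+01  1.1675e+03]
[ 5.00000e-01 -3.14000e-01  1.11801e+02  8.05920e+01  2.69260e+01
  1.83150e+03]
[ 5.96000e-01 -2.30000e-01  1.10136e+02  5.69270e+01  2.79470e+01
  1.19000e+03]
[ 5.61000e-01 -1.45000e-01  1.73387e+02  1.10535e+02  9.72180e+01
  2.61700e+03]
[ 6.50000e-01 -1.69000e-01  1.13199e+02  9.67730e+01  2.81000e+01
  2.10050e+03]
[ 6.89000e-01 -1.47000e-01  1.10556e+02  1.06039e+02  2.98450e+01
  2.55000e+03]
```

View pics/t5.png

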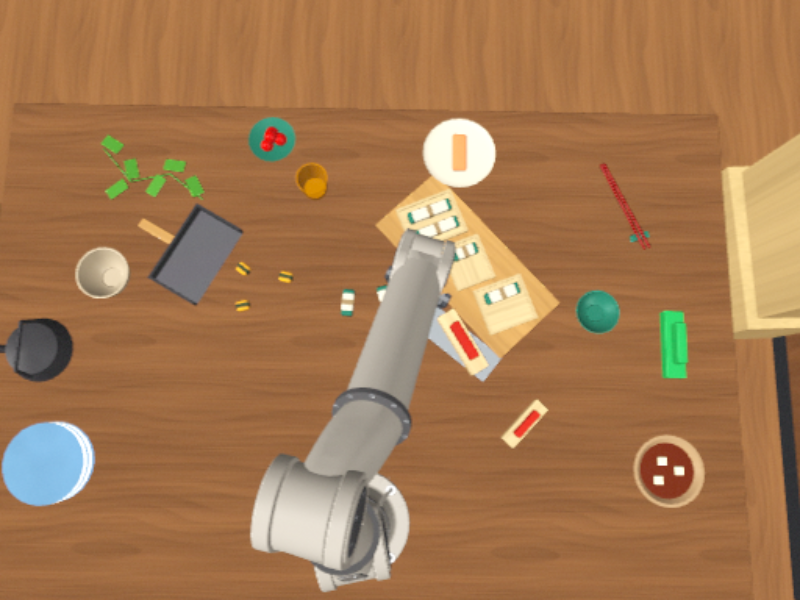

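Request:
move_arm(motion="0 0.5 0 1.7 60; 0 1 0 3.4 60; -0.12 1.5 0 5.1 60; -0.12 1.56 -0.5 6.8 60; -0.12 1.56 -1.1 8.17 60")

```text
time: 19.35
tool_pos: [0.4778, -0.0546, 0.0719]
ee_rot: [0.702, -0.098, 0.699, 0.098]
contact_force: [0.2, 0.0, -0.8]
width: 0.0601
```

Request:
move_arm(motion="0 0 0 0 60; 0 0 0 0 60")

```text
time: 19.55
tool_pos: [0.4763, -0.056, 0.0713]
ee_rot: [0.701, -0.094, 0.701, 0.094]
contact_force: [0.2, -0.2, 0.3]
width: 0.06
```

```bash
python3 g.py .4765 -.054 .005 105.8;python3 - <<'E'
from h import *
s=snap("wrist");cv2.imwrite("pics/w12.png",s["color"])
E
```

```text
t19.6 tcp [ 0.4763 -0.056   0.0713] jaw 105.3 w 0.0600 F [ 0.2 -0.2  0.3]
shift 0.01 0.05 -1.66 turn 0.10 (or -35.9) q7 1.97
```

View pics/w12.png

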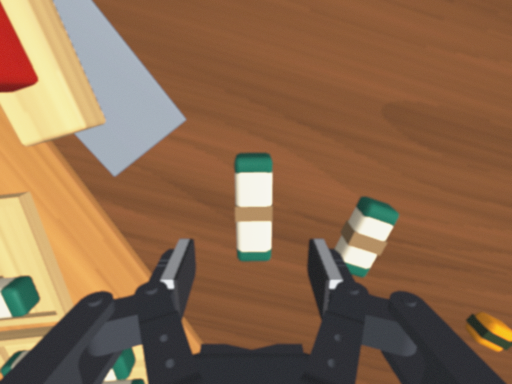

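Request:
move_arm(motion="0 0.05 -0.8 0.05 50; 0 0.05 -1.4 0.05 50; 0 0.05 -1.64 0.05 50; 0 0.05 -1.64 0.05 20; 0 0.05 -1.64 0.05 20")

```text
time: 20.1
tool_pos: [0.4772, -0.0538, 0.0066]
ee_rot: [0.701, -0.097, 0.7, 0.096]
contact_force: [-1.8, 0.1, -0.2]
width: 0.0242
```

Request:
move_arm(motion="0 0 0 0 20; 0 0 0 0 20; 0 0 0 0 20")

```text
time: 20.4
tool_pos: [0.4773, -0.0536, 0.0065]
ee_rot: [0.701, -0.097, 0.7, 0.097]
contact_force: [-0.7, 0.6, 7.4]
width: 0.0246
```

```bash
python3 g.py .4582 -.3315 .10 22
```

```text
t20.4 tcp [ 0.4773 -0.0536  0.0065] jaw 105.7 w 0.0246 F [-0.7  0.6  7.4]
shift -0.48 -6.95 2.34 turn -16.74 (or 19.3) q7 2.01
```

Request:
move_arm(motion="0 0 1 0 20; 0 0 2 -1.6 20; 0 -0.8 2.7 -3.2 20; -0.1 -1.8 2.7 -4.8 20; -0.2 -2.8 2.7 -6.4 20")

```text
time: 20.9
tool_pos: [0.4691, -0.1663, 0.1149]
ee_rot: [0.701, 0.102, 0.699, -0.101]
contact_force: [1.1, -0.3, -0.8]
width: 0.0244
```

```bash
python3 g.py .458 -.330 .10 22
```

```text
t20.9 tcp [ 0.4691 -0.1663  0.1149] jaw 73.5 w 0.0244 F [ 1.1 -0.3 -0.8]
shift -0.28 -4.09 -0.37 turn -10.31 (or 25.7) q7 1.69
```

Request:
move_arm(motion="0 -0.8 0 -1.7 20; -0.1 -1.6 0 -3.4 20; -0.2 -2.5 0 -5.1 20; -0.28 -3.4 0 -6.8 20; -0.28 -4.09 0 -8.5 20")

```text
time: 21.4
tool_pos: [0.4559, -0.3314, 0.1137]
ee_rot: [0.615, 0.349, 0.615, -0.35]
contact_force: [0.2, 0.2, -1.8]
width: 0.0241
```

Request:
move_arm(motion="0 0 0 -1.7 20; 0 0 -0.6 -1.81 20; 0 0 -1.1 -1.81 20; 0 0 -1.2 -1.81 20; 0 0 -1.2 -1.81 20")

```text
time: 21.9
tool_pos: [0.4565, -0.3287, 0.0649]
ee_rot: [0.586, 0.394, 0.587, -0.394]
contact_force: [-0.9, -1.4, -0.5]
width: 0.0242
```

```bash
python3 g.py .458 -.330 .024 22;python3 - <<'E'
from h import *
s=snap("wrist");cv2.imwrite("pics/w13.png",s["color"])
E
```

```text
t21.9 tcp [ 0.4565 -0.3287  0.0649] jaw 22.2 w 0.0242 F [-0.9 -1.4 -0.5]
shift 0.04 -0.03 -1.02 turn -0.04 (or 36.0) q7 1.28
```

View pics/w13.png

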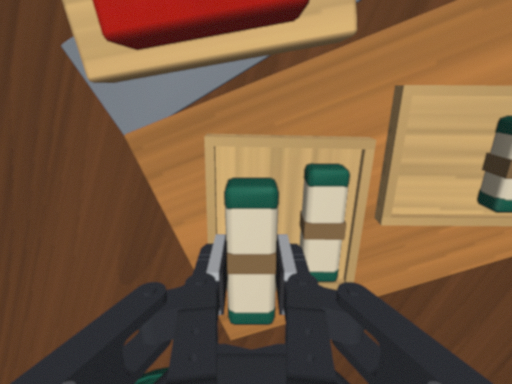

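Request:
move_arm(motion="0 -0.02 -0.5 0 20; 0 -0.02 -0.85 0 20; 0 -0.02 -1 0 20; 0 -0.02 -1 0 20")

```text
time: 22.35
tool_pos: [0.4566, -0.3295, 0.0249]
ee_rot: [0.586, 0.394, 0.587, -0.394]
contact_force: [-1.2, 1.3, -0.5]
width: 0.0245
```

```bash
python3 g.py .458 -.330 .024 22
```

```text
t22.4 tcp [ 0.4566 -0.3295  0.0249] jaw 22.2 w 0.0245 F [-1.2  1.3 -0.5]
shift 0.04 -0.01 -0.02 turn -0.04 (or 36.0) q7 1.31
```

Request:
move_arm(motion="0 0 -0.03 0 20; 0 0 -0.03 0 36; 0 0 -0.03 0 36; 0 0 0.5 0 38; 0 0 1.7 0 60")

```text
time: 22.85
tool_pos: [0.4547, -0.3279, 0.0913]
ee_rot: [0.584, 0.394, 0.59, -0.395]
contact_force: [1.3, 0.8, 0.7]
width: 0.0514
```

```bash
python3 g.py .478 .034 .11 85.1;python3 - <<'E'
from h import *
s=snap("wrist");cv2.imwrite("pics/w14.png",s["color"])
E
```

```text
t22.9 tcp [ 0.4547 -0.3279  0.0913] jaw 22.2 w 0.0514 F [1.3 0.8 0.7]
shift 0.58 9.05 0.47 turn 12.58 (or -23.4) q7 1.25
```

View pics/w14.png

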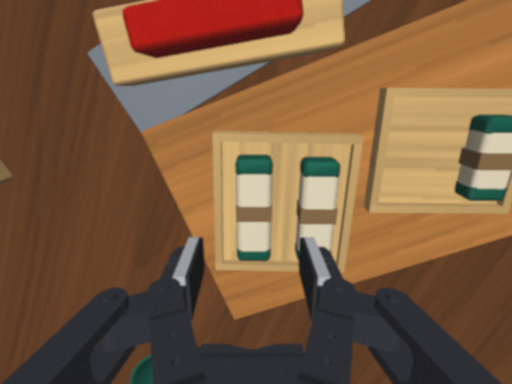

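Both medium rests are in. Now the last short one.

Request:
move_arm(motion="0.1 0.8 0.6 1.4 50; 0.1 1.8 0.6 2.8 50; 0.2 2.9 0.6 4.2 50; 0.3 4 0.6 5.6 50; 0.35 5.1 0.6 7 50")

```text
time: 23.4
tool_pos: [0.4716, -0.1244, 0.1181]
ee_rot: [0.68, 0.198, 0.678, -0.198]
contact_force: [0.9, 1.2, -0.2]
width: 0.0499
```

```bash
python3 g.py .478 .034 .07 85.1
```

```text
t23.4 tcp [ 0.4716 -0.1244  0.1181] jaw 57.5 w 0.0499 F [ 0.9  1.2 -0.2]
shift 0.16 3.96 -1.20 turn 5.53 (or -30.5) q7 1.34
```

Request:
move_arm(motion="0 1.1 0 1.7 50; 0.1 2.2 0 3.4 50; 0.16 3.3 -0.3 5 50; 0.16 3.96 -0.8 5.53 50; 0.16 3.96 -1.2 5.53 50")

```text
time: 23.9
tool_pos: [0.478, 0.0377, 0.0692]
ee_rot: [0.707, 0.03, 0.706, -0.028]
contact_force: [0.1, -0.6, -0.0]
width: 0.0498
```

Request:
move_arm(motion="0 0 0 0 50; 0 0 0 0 50")

```text
time: 24.1
tool_pos: [0.4777, 0.0318, 0.0698]
ee_rot: [0.707, 0.032, 0.706, -0.032]
contact_force: [0.7, 0.8, 0.4]
width: 0.0502
```

```bash
python3 g.py .478 .034 .005 85.1;python3 - <<'E'
from h import *
s=snap("wrist");cv2.imwrite("pics/w15.png",s["color"])
E
```

```text
t24.1 tcp [0.4777 0.0318 0.0698] jaw 84.8 w 0.0502 F [0.7 0.8 0.4]
shift 0.01 0.06 -1.62 turn 0.07 (or -35.9) q7 1.46
```

View pics/w15.png

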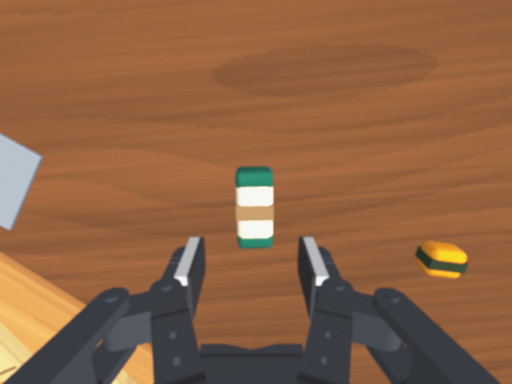

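Request:
move_arm(motion="0 0.05 -0.8 0.05 50; 0 0.05 -1.4 0.05 50; 0 0.05 -1.6 0.05 50; 0 0.05 -1.6 0.05 20; 0 0.05 -1.6 0.05 20")

```text
time: 24.65
tool_pos: [0.4784, 0.034, 0.0066]
ee_rot: [0.707, 0.031, 0.706, -0.031]
contact_force: [-0.2, -1.2, 0.1]
width: 0.0245
```

Request:
move_arm(motion="0 0 0 0 20; 0 0 0 0 20; 0 0 0 0 20")

```text
time: 24.95
tool_pos: [0.4785, 0.0345, 0.0065]
ee_rot: [0.707, 0.031, 0.706, -0.03]
contact_force: [-1.4, -0.8, 6.9]
width: 0.0244
```

```bash
python3 g.py .553 -.2455 .10 22
```

```text
t24.9 tcp [0.4785 0.0345 0.0065] jaw 85.1 w 0.0244 F [-1.4 -0.8  6.9]
shift 1.86 -7.00 2.34 turn -12.62 (or 23.4) q7 1.51
```

Request:
move_arm(motion="0 0 1 0 20; 0.2 -0.7 2 -1.6 20; 0.5 -1.7 2.6 -3.2 20; 0.8 -2.7 2.6 -4.8 20; 1.1 -3.7 2.6 -6.4 20")

```text
time: 25.45
tool_pos: [0.5226, -0.1146, 0.111]
ee_rot: [0.671, 0.226, 0.669, -0.225]
contact_force: [0.4, 0.4, -0.3]
width: 0.0248
```

```bash
python3 g.py .553 -.2455 .10 22
```

```text
t25.4 tcp [ 0.5226 -0.1146  0.111 ] jaw 52.8 w 0.0248 F [ 0.4  0.4 -0.3]
shift 0.76 -3.27 -0.28 turn -6.16 (or 29.8) q7 1.27
```

Request:
move_arm(motion="0.2 -0.9 0 -1.7 20; 0.4 -1.8 0 -3.4 20; 0.6 -2.7 0 -5.1 20; 0.76 -3.27 0 -6.16 20; 0.76 -3.27 -0.6 -6.16 20")

```text
time: 25.95
tool_pos: [0.5543, -0.2506, 0.0885]
ee_rot: [0.589, 0.395, 0.582, -0.396]
contact_force: [0.7, 0.1, -0.4]
width: 0.0244
```

Request:
move_arm(motion="0 0 -0.6 0 20; 0 0 -0.6 0 20; 0 0 -0.6 0 20")

```text
time: 26.25
tool_pos: [0.5517, -0.244, 0.0615]
ee_rot: [0.587, 0.394, 0.587, -0.394]
contact_force: [0.2, -0.8, 0.2]
width: 0.0242
```

```bash
python3 g.py .553 -.2455 .024 22;python3 - <<'E'
from h import *
s=snap("wrist");cv2.imwrite("pics/w16.png",s["color"])
E
```

```text
t26.2 tcp [ 0.5517 -0.244   0.0615] jaw 22.3 w 0.0242 F [ 0.2 -0.8  0.2]
shift 0.03 -0.04 -0.94 turn -0.06 (or 35.9) q7 1.08
```

View pics/w16.png

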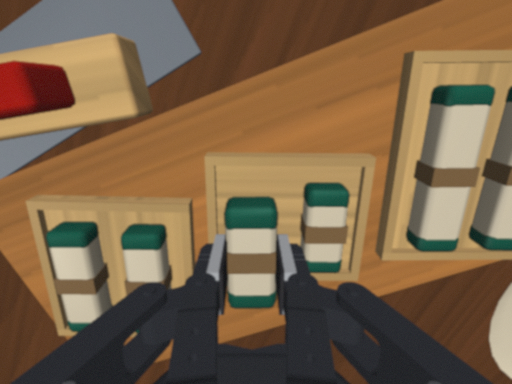

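Request:
move_arm(motion="0.02 -0.03 -0.5 0 20; 0.02 -0.03 -0.8 0 20; 0.02 -0.03 -0.93 0 20; 0.02 -0.03 -0.93 0 20")

```text
time: 26.7
tool_pos: [0.5523, -0.2452, 0.0239]
ee_rot: [0.587, 0.394, 0.588, -0.394]
contact_force: [0.4, 1.0, 0.9]
width: 0.0243
```

Request:
move_arm(motion="0 0 -0.03 0 20; 0 0 -0.03 0 36; 0 0 -0.03 0 36; 0 0 0.5 0 38; 0 0 1.9 0 60")

```text
time: 27.2
tool_pos: [0.5497, -0.2437, 0.0915]
ee_rot: [0.584, 0.393, 0.59, -0.395]
contact_force: [1.9, 1.2, -0.8]
width: 0.0508
```

```bash
python3 g.py .45 -.1 .20;python3 - <<'E'
from h import *
s=snap("wrist");cv2.imwrite("pics/w17.png",s["color"])
E
```

```text
t27.2 tcp [ 0.5497 -0.2437  0.0915] jaw 22.3 w 0.0508 F [ 1.9  1.2 -0.8]
shift -2.49 3.59 2.71 turn 0.00 (or 0.0) q7 1.05
```

View pics/w17.png

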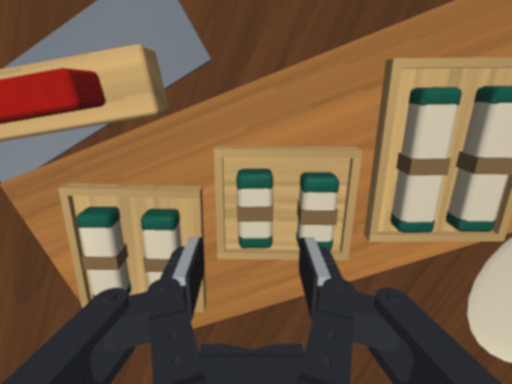

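```bash
python3 - <<'E'
from h import *
s=dict(np.load("pics/top0.npz"))
def mr(z,b,f,amin=300,mm=.5,k=5):
    im=rect(s,z,*b,mm=mm);h=cv2.cvtColor(im,cv2.COLOR_BGR2HSV).astype(int);m=f(h).astype(np.uint8)
    if k:m=cv2.morphologyEx(m,cv2.MORPH_CLOSE,np.ones((k,k)))
    for c in cv2.findContours(m,cv2.RETR_EXTERNAL,cv2.CHAIN_APPROX_NONE)[0]:
        if cv2.contourArea(c)<amin/mm/mm: continue
        (cx,cy),(w,hh),a=cv2.minAreaRect(c)
        if w<hh:w,hh,a=hh,w,a+90
        t=np.deg2rad(a)
        print(z,np.round([b[1]-cy*mm/1000,b[3]-cx*mm/1000],4),"yaw %.1f"%(np.rad2deg(np.arctan2(-np.cos(t),-np.sin(t)))%180),"L %.1f W %.1f"%(w*mm,hh*mm))
b=(.2,.6,-.35,.05)
red=lambda h:((h[...,0]<8)|(h[...,0]>172))&(h[...,1]>180)&(h[...,2]>120)
mr(.070,b,red); mr(.066,b,red)
print("foot");mr(.034,b,lambda h:((h[...,1]<112)&(h[...,2]>190)&(h[...,0]>12)&(h[...,0]<32))|red(h),k=9)
print("slate");mr(.004,b,lambda h:(h[...,0]>95)&(h[...,0]<130)&(h[...,2]>110),k=0)
print("crackers");mr(.02,(.4,.65,.1,.32),lambda h:(h[...,0]>12)&(h[...,0]<30)&(h[...,1]>170)&(h[...,2]>170),amin=100,k=15)
E
```

```text
0.07 [ 0.3904 -0.224 ] yaw 31.5 L 87.2 W 22.5
0.066 [ 0.3908 -0.2245] yaw 31.6 L 87.3 W 22.6
foot
0.034 [ 0.2148 -0.3365] yaw 0.0 L 27.5 W 25.0
0.034 [ 0.3905 -0.2243] yaw 31.4 L 154.3 W 51.7
0.034 [0.4763 0.0345] yaw 176.4 L 36.5 W 29.9
0.034 [ 0.475  -0.0535] yaw 15.2 L 58.6 W 28.9
0.034 [ 0.4752 -0.3174] yaw 20.8 L 108.8 W 108.6
0.034 [ 0.5691 -0.2383] yaw 21.5 L 103.1 W 94.8
slate
0.004 [ 0.3588 -0.2608] yaw 51.3 L 87.1 W 68.5
0.004 [ 0.4112 -0.1938] yaw 51.2 L 140.9 W 68.3
crackers
0.02 [0.4595 0.2689] yaw 99.1 L 29.7 W 11.0
0.02 [0.476  0.2735] yaw 105.5 L 28.8 W 8.1
0.02 [0.5346 0.1767] yaw 80.3 L 30.0 W 26.9
0.02 [0.5522 0.2734] yaw 52.4 L 31.2 W 25.4
```

```bash
python3 - <<'E'
from h import *
s=dict(np.load("pics/top0.npz"))
for n,(u,v) in {"mouth1":(155,148.25),"mouth2":(125.75,194.5)}.items():
    print(n,[unproj(s,u,v,z).round(4) for z in (0,.03)])
V=s["view"];d=s["depth"];vv,uu=np.mgrid[0:384,0:512]
P=np.stack([(uu-s["cx"])/s["fx"]*d,-(vv-s["cy"])/s["fy"]*d,-d],-1).reshape(-1,3)
W=((P-V[:3,3])@V[:3,:3]).reshape(384,512,3)
print("table",np.median(W[200:215,130:170,2]))
z=np.clip(W[...,2],-.005,.04);im=((z+.005)/.045*255).astype(np.uint8)
cv2.imwrite("pics/hm.png",cv2.resize(im[110:210,80:180],None,fx=6,fy=6,interpolation=cv2.INTER_NEAREST))
m=(W[...,2]>.015)&(W[...,2]<.045);m[:, :90]=0;m[:125]=0;m[205:]=0;m[:,160:]=0
pts=W[m];print(len(pts))
import itertools
ex=np.array([np.cos(np.deg2rad(61)),np.sin(np.deg2rad(61))])
# optimise yaw: histogram
from scipy.optimize import minimize
best=None
for yaw in np.arange(56,66,.5):
    e=np.array([np.cos(np.deg2rad(yaw)),np.sin(np.deg2rad(yaw))]);f=np.array([-e[1],e[0]])
    a=pts[:,:2]@e;b=pts[:,:2]@f
    A=(np.percentile(a,1),np.percentile(a,99),np.percentile(b,1),np.percentile(b,99))
    ar=(A[1]-A[0])*(A[3]-A[2]);
    if best is None or ar<best[0]: best=(ar,yaw,A)
print(best)
E
```

```text
mouth1 [array([0.6426, 0.2824, 0.    ]), array([0.6346, 0.2753, 0.03  ])]
mouth2 [array([0.4711, 0.3776, 0.    ]), array([0.4666, 0.3687, 0.03  ])]
table 0.000585870981685368
568
(np.float64(0.06171493082858486), np.float64(62.0), (np.float64(0.4465889117115701), np.float64(0.7534634591614926), np.float64(-0.438118754872135), np.float64(-0.23701074072946368)))
```

View pics/hm.png

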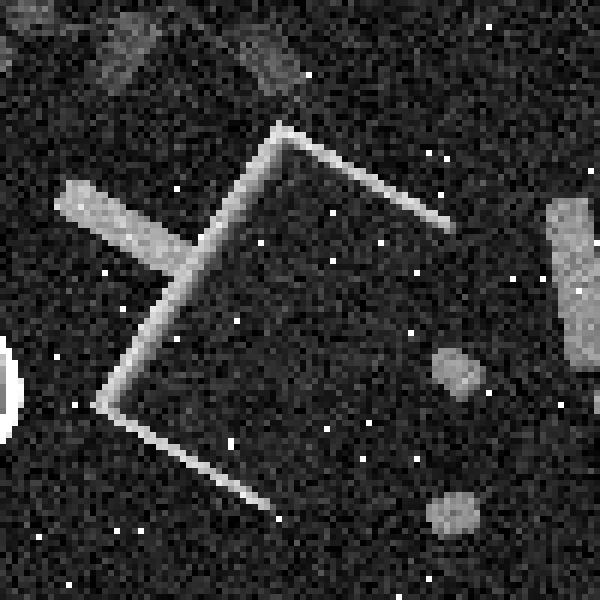

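Request:
move_arm(motion="-0.5 0.1 0.9 -1.7 70; -1.2 0.2 0.9 -3.4 70; -2 0.3 0.9 -5.1 70; -2.8 0.4 0.9 -6.8 70; -3.6 0.45 0.9 -8.5 70")

```text
time: 27.75
tool_pos: [0.4076, -0.2274, 0.1304]
ee_rot: [0.403, 0.582, 0.403, -0.581]
contact_force: [0.3, -0.0, 0.9]
width: 0.07
```

```bash
python3 g.py .3905 -.224 .11 -58.5
```

```text
t27.8 tcp [ 0.4076 -0.2274  0.1304] jaw -20.6 w 0.0700 F [ 0.3 -0.   0.9]
shift -0.43 0.08 -0.51 turn -7.59 (or 28.4) q7 0.36
```

Request:
move_arm(motion="-0.2 0.08 0 -1.7 70; -0.43 0.08 0 -3.4 60; -0.43 0.08 0 -5.1 60; -0.43 0.08 -0.4 -6.8 60; -0.43 0.08 -0.8 -7.59 60")

```text
time: 28.25
tool_pos: [0.3924, -0.2245, 0.0985]
ee_rot: [0.193, 0.681, 0.192, -0.679]
contact_force: [0.1, -0.5, -0.2]
width: 0.0601
```

Request:
move_arm(motion="0 0 0 0 60; 0 0 0 0 60")

```text
time: 28.45
tool_pos: [0.3914, -0.2246, 0.0985]
ee_rot: [0.195, 0.68, 0.194, -0.68]
contact_force: [0.6, -0.1, 0.9]
width: 0.0599
```

```bash
python3 g.py .3905 -.224 .042 -58.5;python3 - <<'E'
from h import *
s=snap("wrist");cv2.imwrite("pics/w18.png",s["color"])
E
```

```text
t28.4 tcp [ 0.3914 -0.2246  0.0985] jaw -58.1 w 0.0599 F [ 0.6 -0.1  0.9]
shift -0.02 0.02 -1.41 turn -0.08 (or 35.9) q7 -0.14
```

View pics/w18.png

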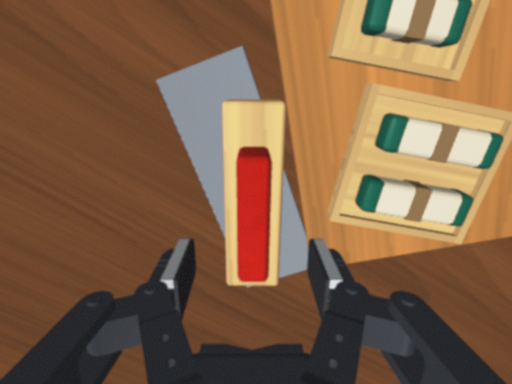

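Request:
move_arm(motion="-0.02 0.02 -0.7 -0.08 60; -0.02 0.02 -1.2 -0.08 60; -0.02 0.02 -1.38 -0.08 60; -0.02 0.02 -1.38 -0.08 15; -0.02 0.02 -1.38 -0.08 15")

```text
time: 29.0
tool_pos: [0.3913, -0.2241, 0.0439]
ee_rot: [0.192, 0.681, 0.191, -0.68]
contact_force: [0.7, 0.4, 0.2]
width: 0.0317
```

Request:
move_arm(motion="0 0 0 0 15; 0 0 0 0 15; 0 0 0 0 15")

```text
time: 29.3
tool_pos: [0.3917, -0.2242, 0.0441]
ee_rot: [0.192, 0.681, 0.191, -0.68]
contact_force: [-1.3, -0.4, 6.6]
width: 0.0208
```

```bash
python3 g.py .461 .149 .11 61.5
```

```text
t29.3 tcp [ 0.3917 -0.2242  0.0441] jaw -58.6 w 0.0208 F [-1.3 -0.4  6.6]
shift 1.73 9.33 1.65 turn -11.99 (or 24.0) q7 -0.05
```

Request:
move_arm(motion="0 0 0.8 0 15; 0 0.3 1.7 0 15; 0 1 2 1.7 15; 0.1 1.8 2 3.4 15; 0.2 2.6 2 5.1 15")

```text
time: 29.8
tool_pos: [0.3985, -0.1182, 0.1234]
ee_rot: [0.339, 0.621, 0.339, -0.62]
contact_force: [1.4, 0.3, -2.4]
width: 0.0209
```

Request:
move_arm(motion="0.2 0.8 0 1.7 15; 0.4 1.6 0 3.4 15; 0.6 2.4 0 5.1 15; 0.8 3.2 0 6.8 15; 1 4 0 8.5 15")

```text
time: 30.3
tool_pos: [0.4382, 0.042, 0.123]
ee_rot: [0.541, 0.456, 0.541, -0.455]
contact_force: [1.4, 0.4, -1.2]
width: 0.0212
```

```bash
python3 g.py .461 .149 .11 61.5
```

```text
t30.3 tcp [0.4382 0.042  0.123 ] jaw 9.8 w 0.0212 F [ 1.4  0.4 -1.2]
shift 0.57 2.68 -0.32 turn 10.34 (or -25.7) q7 0.19
```

Request:
move_arm(motion="0.1 0.6 0 1.7 15; 0.2 1.2 0 3.4 15; 0.3 1.8 0 5.1 15; 0.4 2.4 0 6.8 15; 0.57 2.68 0 8.5 15")

```text
time: 30.8
tool_pos: [0.4606, 0.1503, 0.1228]
ee_rot: [0.669, 0.228, 0.67, -0.227]
contact_force: [-0.2, 0.7, -0.6]
width: 0.0206
```

Request:
move_arm(motion="0 0 0 1.7 15; 0 0 0 1.84 15; 0 0 0 1.84 15")

```text
time: 31.1
tool_pos: [0.4609, 0.1472, 0.1228]
ee_rot: [0.684, 0.177, 0.685, -0.177]
contact_force: [0.3, 0.1, -2.3]
width: 0.0207
```

```bash
python3 g.py .461 .149 .043 61.5;python3 - <<'E'
from h import *
s=snap("wrist");cv2.imwrite("pics/w19.png",s["color"])
s=snap("top");np.savez("pics/top6.npz",**s);cv2.imwrite("pics/t6.png",cv2.resize(s["color"],(800,600)))
E
```

```text
t31.1 tcp [0.4609 0.1472 0.1228] jaw 61.0 w 0.0207 F [ 0.3  0.1 -2.3]
shift 0.00 0.05 -2.00 turn 0.11 (or -35.9) q7 0.85
```

View pics/w19.png

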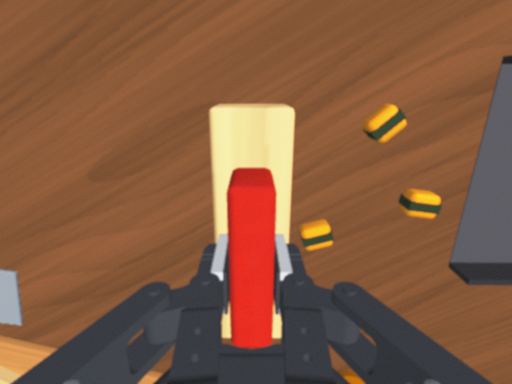

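View pics/t6.png

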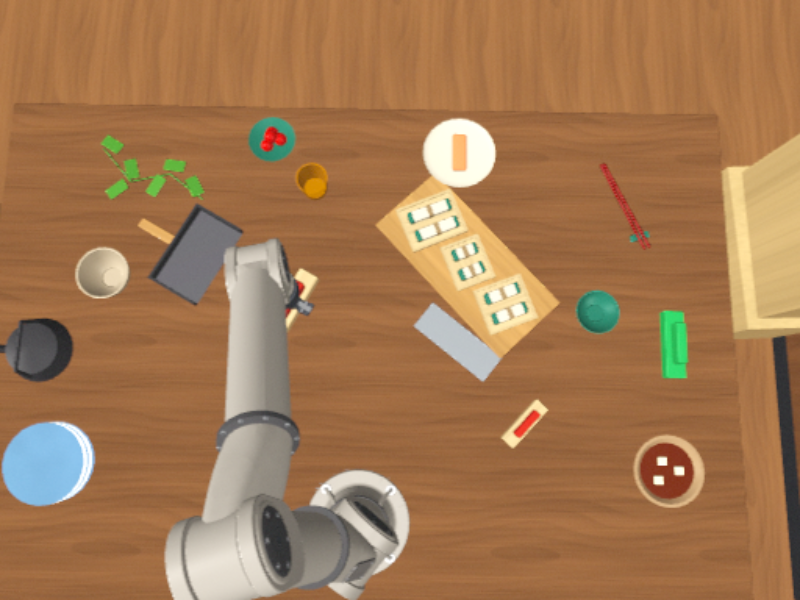

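```bash
python3 - <<'E'
from h import *
e=np.array([.4772,.8788]);f=np.array([-.8788,.4772])
s=snap("wrist")
for u,v,z in [(316,236,.015),(301,238,.01),(420,203,.015),(385,123,.015),(452,264,.03),(468,281,.0),(512,60,.03)]:
    p=unproj(s,u,v,z)[:2];print((u,v),p.round(4),"a %.4f lat %.4f"%(p@e-.546,p@f+.332))
s=dict(np.load("pics/top6.npz"))
im=rect(s,.004,.2,.6,-.35,.05,.5);h=cv2.cvtColor(im,cv2.COLOR_BGR2HSV)
m=((h[...,0]>95)&(h[...,0]<130)&(h[...,2]>110)).astype(np.uint8)
c=max(cv2.findContours(m,cv2.RETR_EXTERNAL,cv2.CHAIN_APPROX_NONE)[0],key=cv2.contourArea)
(cx,cy),(w,hh),a=cv2.minAreaRect(c);print(.6-cy*.0005,.05-cx*.0005,w/2,hh/2,a)
E
```

```text
(316, 236) [0.5363 0.1752] a -0.1361 lat -0.0557
(301, 238) [0.5342 0.1613] a -0.1494 lat -0.0605
(420, 203) [0.5515 0.2724] a -0.0434 lat -0.0226
(385, 123) [0.468 0.27 ] a -0.0854 lat 0.0495
(452, 264) [0.6148 0.2737] a -0.0121 lat -0.0776
(468, 281) [0.6727 0.2935] a 0.0330 lat -0.1191
(512, 60) [0.4653 0.3624] a -0.0055 lat 0.0960
0.39356802368164057 -0.21673590087890626 199.26089477539062 69.21572875976562 38.50065231323242
```

```bash
python3 - <<'E'
from h import *
e=np.array([.4772,.8788]);f=np.array([-.8788,.4772])
s=snap("wrist");c=s["color"]
for u,v,z in [(452,264,.0),(468,281,.03),(507,60,.03),(506,64,.0)]:
    p=unproj(s,u,v,z)[:2];print((u,v),p.round(4),"a %.4f lat %.4f"%(p@e-.546,p@f+.332))
cv2.imwrite("pics/cc.png",cv2.resize(c[40:300,420:512],None,fx=3,fy=2.3,interpolation=cv2.INTER_CUBIC))
E
```

```text
(452, 264) [0.6438 0.2849] a 0.0116 lat -0.0978
(468, 281) [0.6406 0.2817] a 0.0073 lat -0.0965
(507, 60) [0.4635 0.3593] a -0.0091 lat 0.0961
(506, 64) [0.4758 0.3798] a 0.0148 lat 0.0951
```

View pics/cc.png

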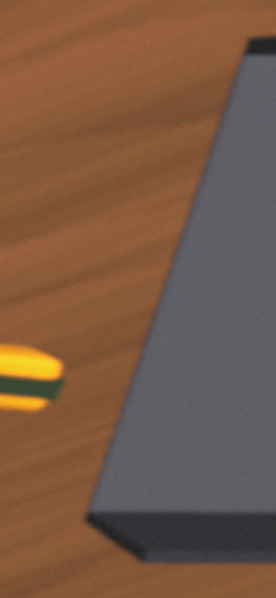

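Request:
move_arm(motion="0 0.03 -0.8 0.1 15; 0 0.03 -1.4 0.1 15; 0 0.03 -1.85 0.1 15; 0 0.03 -2 0.1 15; 0 0.03 -2 0.1 15")

```text
time: 31.8
tool_pos: [0.4609, 0.1485, 0.0425]
ee_rot: [0.685, 0.173, 0.686, -0.174]
contact_force: [-0.6, 0.7, -1.8]
width: 0.0211
```

```bash
python3 g.py .577 .3626 .042 61.5
```

```text
t31.8 tcp [0.4609 0.1485 0.0425] jaw 61.6 w 0.0211 F [-0.6  0.7 -1.8]
shift 2.90 5.35 -0.01 turn -0.02 (or 36.0) q7 0.96
```

Request:
move_arm(motion="0.24 0.44 0 0 15; 0.48 0.88 0 0 15; 0.72 1.32 0 0 15; 0.95 1.76 0 0 15; 1.19 2.2 0 0 15")

```text
time: 32.3
tool_pos: [0.5102, 0.2381, 0.0444]
ee_rot: [0.686, 0.174, 0.685, -0.173]
contact_force: [0.5, -0.5, -1.7]
width: 0.021
```

```bash
python3 g.py .577 .3626 .042 61.5;python3 - <<'E'
from h import *
s=snap("wrist");cv2.imwrite("pics/w20.png",s["color"])
E
```

```text
t32.3 tcp [0.5102 0.2381 0.0444] jaw 61.6 w 0.0210 F [ 0.5 -0.5 -1.7]
shift 1.67 3.11 -0.06 turn -0.03 (or 36.0) q7 0.85
```

View pics/w20.png

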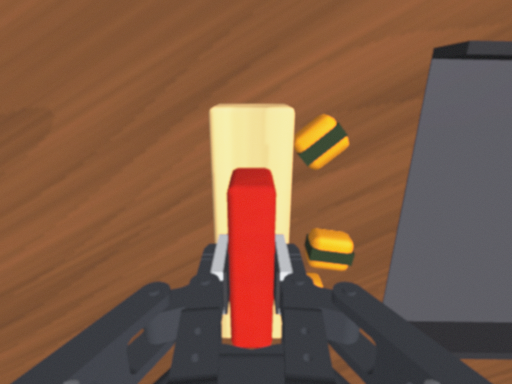

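Request:
move_arm(motion="0.24 0.44 -0.03 0 15; 0.48 0.88 -0.05 0 15; 0.72 1.32 -0.05 0 15; 0.95 1.76 -0.05 0 15; 0.95 1.76 -0.05 0 15")

```text
time: 32.85
tool_pos: [0.5485, 0.3113, 0.0424]
ee_rot: [0.687, 0.174, 0.685, -0.171]
contact_force: [-0.3, 0.3, -1.6]
width: 0.0213
```

```bash
python3 g.py .577 .3626 .042 61.5;python3 - <<'E'
from h import *
s=snap("wrist");cv2.imwrite("pics/w21.png",s["color"])
E
```

```text
t32.9 tcp [0.5485 0.3113 0.0424] jaw 61.8 w 0.0213 F [-0.3  0.3 -1.6]
shift 0.71 1.28 -0.01 turn -0.07 (or 35.9) q7 0.78
```

View pics/w21.png

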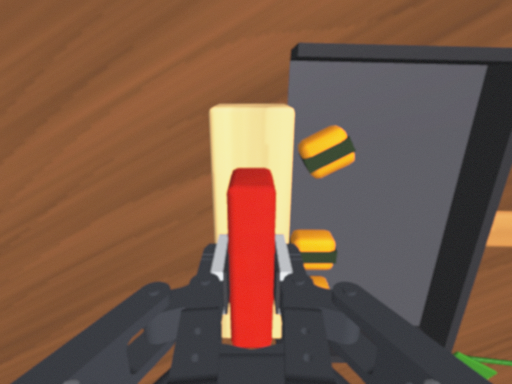

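Request:
move_arm(motion="0.18 0.33 0 0 15; 0.36 0.66 0 0 15; 0.54 0.99 0 0 15; 0.72 1.32 0 0 15; 0.72 1.32 0 0 15")

```text
time: 33.4
tool_pos: [0.5761, 0.3613, 0.0416]
ee_rot: [0.686, 0.173, 0.685, -0.172]
contact_force: [-0.8, -0.3, -1.4]
width: 0.021
```

```bash
python3 g.py .577 .3626 .042 61.5;python3 - <<'E'
from h import *
s=snap("wrist");cv2.imwrite("pics/w22.png",s["color"])
s=snap("side");cv2.imwrite("pics/s22.png",cv2.resize(s["color"][90:230,160:320],None,fx=5,fy=4))
E
```

```text
t33.4 tcp [0.5761 0.3613 0.0416] jaw 61.7 w 0.0210 F [-0.8 -0.3 -1.4]
shift 0.02 0.03 0.01 turn -0.04 (or 36.0) q7 0.73
```

View pics/w22.png

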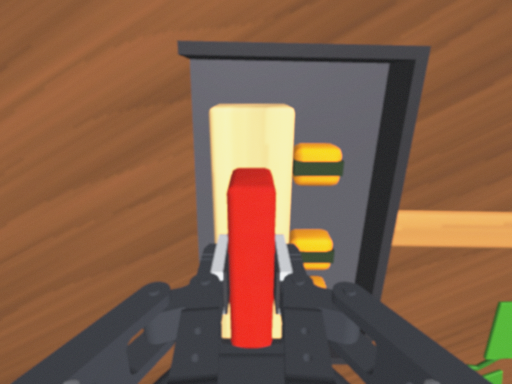

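View pics/s22.png

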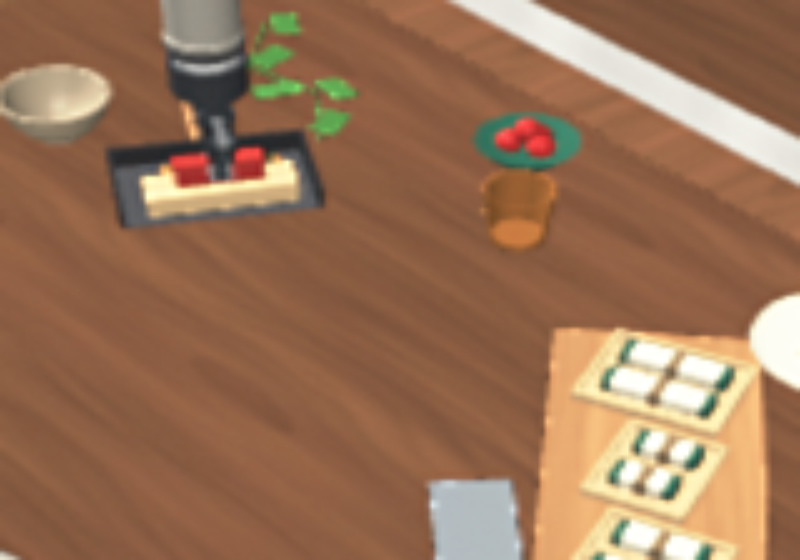

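Request:
move_arm(motion="0.07 0.13 0 0 15; 0.1 0.18 0 0 15; 0.1 0.18 0 0 15; -0.1 -0.2 0 0 15; -0.4 -0.7 0 0 15")

```text
time: 34.0
tool_pos: [0.5599, 0.3328, 0.041]
ee_rot: [0.686, 0.173, 0.685, -0.172]
contact_force: [0.2, -0.8, -1.6]
width: 0.021
```

Request:
move_arm(motion="-0.3 -0.6 0 0 15; -0.7 -1.3 0 0 15; -1.2 -2.2 0.1 0 15; -1.5 -3 0.8 0 15; -1.7 -3.5 1.8 0 15")

```text
time: 34.5
tool_pos: [0.4884, 0.188, 0.1117]
ee_rot: [0.684, 0.172, 0.687, -0.176]
contact_force: [0.5, 0.6, -1.0]
width: 0.0208
```

```bash
python3 g.py .3935 -.2167 .11 -38.5;python3 - <<'E'
from h import *
s=snap("wrist");cv2.imwrite("pics/w23.png",s["color"])
s=snap("side");cv2.imwrite("pics/s23.png",cv2.resize(s["color"][110:180,160:240],None,fx=8,fy=8,interpolation=cv2.INTER_CUBIC))
E
```

```text
t34.5 tcp [0.4884 0.188  0.1117] jaw 61.5 w 0.0208 F [ 0.5  0.6 -1. ]
shift -2.37 -10.12 -0.04 turn 16.00 (or -20.0) q7 0.85
```

View pics/w23.png

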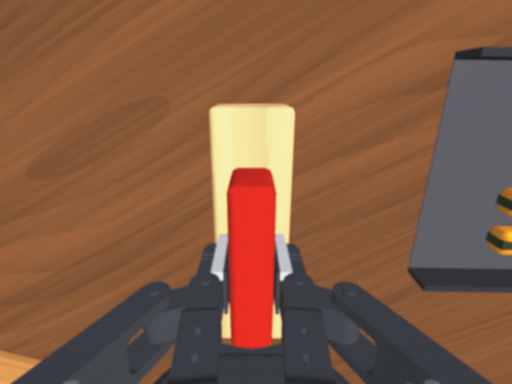

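View pics/s23.png

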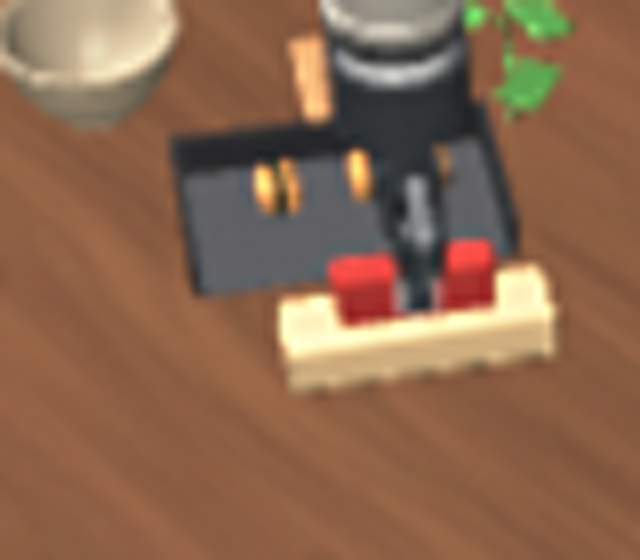

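Request:
move_arm(motion="-0.2 -1 0.2 -1.7 15; -0.4 -2 0.2 -3.4 15; -0.6 -3 0.2 -5.1 15; -0.8 -4 0.2 -6.8 15; -1.1 -5 0.2 -8.5 15")

```text
time: 35.1
tool_pos: [0.4478, -0.009, 0.121]
ee_rot: [0.575, 0.412, 0.575, -0.411]
contact_force: [0.7, -0.3, -1.2]
width: 0.0212
```

```bash
python3 g.py .3935 -.2167 .12 -38.5
```

```text
t35.1 tcp [ 0.4478 -0.009   0.121 ] jaw 18.8 w 0.0212 F [ 0.7 -0.3 -1.2]
shift -1.36 -5.19 -0.02 turn -11.47 (or 24.5) q7 0.49
```

Request:
move_arm(motion="-0.3 -1 0 -1.7 15; -0.6 -2 0 -3.4 15; -0.8 -3 0 -5.1 15; -1.1 -4 0 -6.8 15; -1.36 -5.19 0 -8.5 15")

```text
time: 35.6
tool_pos: [0.3932, -0.2155, 0.1208]
ee_rot: [0.387, 0.592, 0.388, -0.591]
contact_force: [0.9, 0.4, -1.9]
width: 0.0209
```

Request:
move_arm(motion="0 0 0 -1.7 15; 0 0 0 -2.97 15; 0 0 0 -2.97 15; 0 0 0 -2.97 15")

```text
time: 36.0
tool_pos: [0.3935, -0.215, 0.1207]
ee_rot: [-0.31, -0.635, -0.31, 0.636]
contact_force: [0.0, 0.6, -3.0]
width: 0.0207
```

```bash
python3 g.py .3935 -.2167 .046 -38.5;python3 - <<'E'
from h import *
s=snap("wrist");cv2.imwrite("pics/w24.png",s["color"])
E
```

```text
t36.0 tcp [ 0.3935 -0.215   0.1207] jaw -38.0 w 0.0207 F [ 0.   0.6 -3. ]
shift -0.00 -0.04 -1.87 turn -0.10 (or 35.9) q7 0.14
```

View pics/w24.png

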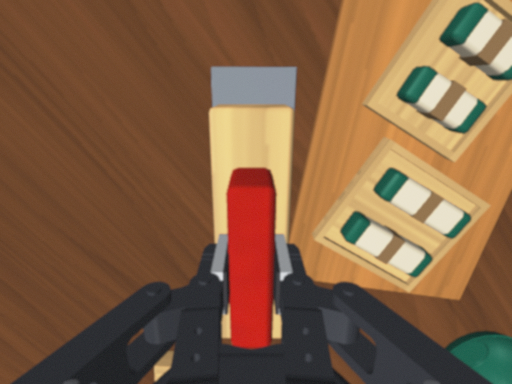

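Request:
move_arm(motion="0 -0.03 -0.7 -0.1 15; 0 -0.03 -1.3 -0.1 15; 0 -0.03 -1.7 -0.1 15; 0 -0.03 -1.87 -0.1 15; 0 -0.03 -1.87 -0.1 15")

```text
time: 36.55
tool_pos: [0.3931, -0.2162, 0.0457]
ee_rot: [-0.306, -0.637, -0.307, 0.638]
contact_force: [-0.6, 0.1, -1.7]
width: 0.0208
```

```bash
python3 g.py .3935 -.2167 .044 -38.5
```

```text
t36.5 tcp [ 0.3931 -0.2162  0.0457] jaw -38.6 w 0.0208 F [-0.6  0.1 -1.7]
shift 0.01 -0.01 -0.04 turn 0.03 (or -36.0) q7 0.28
```

Request:
move_arm(motion="0 0 -0.04 0 15; 0 0 -0.04 0 15; 0 0 -0.04 0 45; 0 0 -0.04 0 60; 0 0 -0.04 0 60")

```text
time: 37.05
tool_pos: [0.3938, -0.2168, 0.045]
ee_rot: [0.306, 0.638, 0.306, -0.637]
contact_force: [-0.0, -0.6, -0.8]
width: 0.0599
```

Request:
move_arm(motion="0 0 0.5 0 60; 0 0 1.5 0 60; 0 0 2.5 0 60; -0.3 -0.8 3 0 60; -0.6 -1.8 3.5 0 60")

```text
time: 37.55
tool_pos: [0.3709, -0.2873, 0.1859]
ee_rot: [0.308, 0.637, 0.308, -0.636]
contact_force: [0.6, -0.9, -1.0]
width: 0.0598
```

Request:
move_arm(motion="0 -1 0 0 60; 0.2 -2 0 0 60; 0.3 -3 0 0 60; 0.3 -4 0 0 60; 0.3 -4 0 0 60")

```text
time: 38.05
tool_pos: [0.3785, -0.4549, 0.1851]
ee_rot: [-0.305, -0.637, -0.302, 0.64]
contact_force: [-1.0, 0.3, -0.0]
width: 0.06
```

```bash
python3 g.py .3 -.5 .2; python3 - <<'E'
from h import *
s=snap("top");np.savez("pics/top7.npz",**s);cv2.imwrite("pics/t7.png",cv2.resize(s["color"],(800,600)))
cv2.imwrite("pics/t7c.png",cv2.resize(s["color"][110:250,90:370],None,fx=2.8,fy=2.8,interpolation=cv2.INTER_CUBIC))
for r in rests(s,z=.036,b=(.4,.75,-.4,-.1)): print(np.round(r,3))
s=snap("side");cv2.imwrite("pics/s7.png",cv2.resize(s["color"][100:300,160:360],None,fx=3.5,fy=3,interpolation=cv2.INTER_CUBIC))
E
```

```text
t38.0 tcp [ 0.3785 -0.4549  0.1851] jaw -39.1 w 0.0600 F [-1.   0.3 -0. ]
shift -1.96 -1.13 0.37 turn 0.00 (or 0.0) q7 0.55
[ 4.12000e-01 -1.84000e-01  5.18820e+01  1.21267e+02  6.93180e+01
  2.31550e+03]
[ 4.56000e-01 -3.30000e-01  1.12249e+02  8.04380e+01  2.65040e+01
  1.78850e+03]
[ 5.00000e-01 -3.13000e-01  1.11801e+02  8.02200e+01  2.69260e+01
  1.81500e+03]
[ 5.51000e-01 -2.46000e-01  1.13499e+02  5.76160e+01  2.67940e+01
  1.27450e+03]
[ 5.95000e-01 -2.30000e-01  1.11448e+02  5.79730e+01  2.70920e+01
  1.28400e+03]
[ 6.49000e-01 -1.68000e-01  1.13199e+02  1.00581e+02  2.78370e+01
  2.41800e+03]
[ 6.89000e-01 -1.47000e-01  1.11801e+02  1.05846e+02  2.80400e+01
  2.50050e+03]
```

View pics/t7.png

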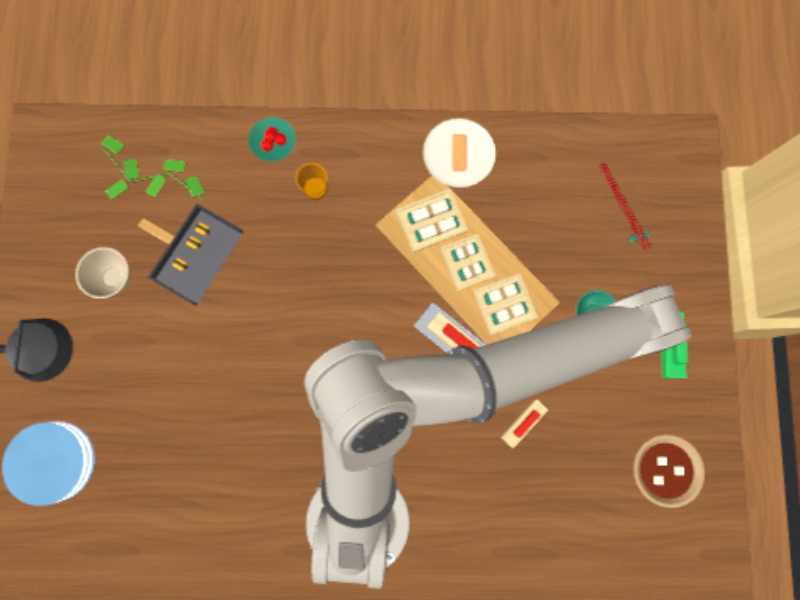

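View pics/t7c.png

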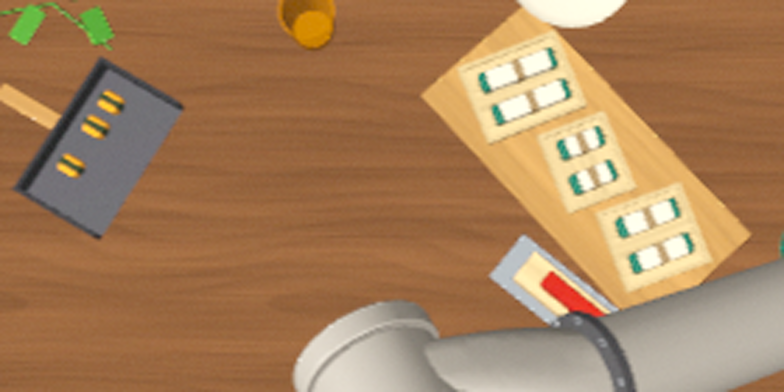

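View pics/s7.png

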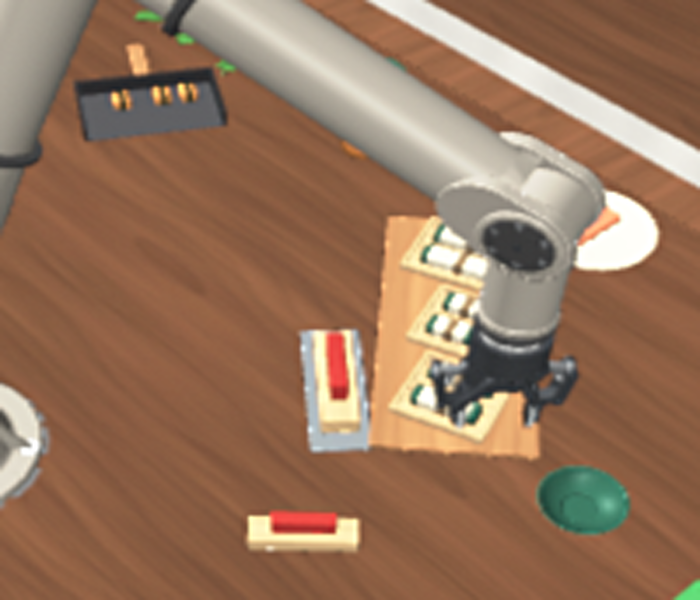

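```bash
python3 -c "
from cell import bot
print(bot.hand_in(), bot.get_obs()['time'])"
```

```text
the job is handed in; nothing more can be done
the job is handed in; nothing more can be done
```

The table is tidied and the job is handed in, at about 38 s on the robot's clock of the 208 s allowed.

- **Rests:** All six were there, and each lies flat in its own tray, two side by side per tray. One medium rest was knocked about 4 cm aside partway through, so I measured it again before picking it up.
- **Crackers:** I found three, and the wooden sweep pushed all of them deep into the pan. In the final top and side views they lie near its back wall. The fingers never touched them.
- **Sweep:** I used the larger red-ridged one and left the small and the green ones alone. It stands upright and lengthwise on its slate.
- **Bystanders:** In the last top picture the tea glass and rice bowl look unmoved. So does the red-filled dish beside the glass, which I took for the pickle dish. I did not measure their positions.

**Checks:**
- The last rest measurements were all within about 2 degrees of the tray direction and near the intended places.
- The sweep's final pose comes from the side picture and the release pose, because the arm hid part of it from the top camera.
- My first reading of the pan's mouth was about 10 mm off. I corrected it from the wrist camera before pushing.
- No check failed at the end.

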